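Stir the tall beads into the bead bath

TASK

Three tall beads added to the bead bath still huddle together: take the stirrer from its hanger, lower the rod to near the dish's floor at the knob side and stir two full rounds counter-clockwise (seen from above) along the wall, ending at the knob side. Go on if need be until some two of the tall beads have a gap of about a bead's width between them. Then hang the stirrer upright in the fork by its collar, well inside the slot; spill no bead and leave the beaker, timer and lidded cup where they stand.

Things in the scene. Friction and masses are not known exactly. Their poses are not given: they have to be found in the camera images.
- bath: bead bath, fixed: grey base 164 x 160 x 24 mm with one black knob mid front edge (x = -82 to -93 mm), and set in it an open round steel dish: inner radius 72, wall 4, inner floor 28 above the worktop, rim at 80, rim radius 78 mm. Origin: on the worktop under the dish's centre; x from the knob side to the far side, y to the left seen from the knob, z up
- dish_floor (a point): centre of the dish's inner floor (28 mm above the bath's origin)
- hanger: fixed hanger of the stirrer: dark base 110 x 100 x 10 mm, round post at the back (x = +46 mm), aluminium fork, 8 mm thick, flat top 135 mm above the worktop. Slot between the prongs 20 mm wide, along x, closed at x = +18 mm, open to the front at x = -32 mm with splayed prong ends to x = -47 mm. Origin: on the worktop under the seat; z up
- fork_seat (a point): seat: middle of the slot, level with the fork's top, 135 mm above the hanger's origin; the centre of the collar's underside belongs here. x along the slot towards the post, y across it
- stirrer: stirrer, 188 mm long, about 0.12 kg, hanging upright in the fork by its collar: steel rod of 12 mm diameter, grey collar (34 mm diameter, 6 mm thick, underside 112 mm above the tip), black square grip 24 x 24 mm (118 to 188 mm above the tip). Origin: rod's lower tip; z up to the grip; x, y square to the grip's flat sides
- tip (a point): lower end of the stirrer's rod (same as the stirrer's origin)
- collar (a point): centre of the underside of the stirrer's collar, 112 mm above the tip
- grip (a point): point on the stirrer's axis in the square grip, 157 mm above the tip: a good height to hold it
- tall_0: tall white ceramic bead, upright cylinder of 24 mm diameter, 32 mm high, 30 g; one of three that start huddled together at the far side of the dish. Origin: centre of its underside
- tall_1: tall white ceramic bead, upright cylinder of 24 mm diameter, 32 mm high, 30 g; one of three that start huddled together at the far side of the dish. Origin: centre of its underside
- tall_2: tall white ceramic bead, upright cylinder of 24 mm diameter, 32 mm high, 30 g; one of three that start huddled together at the far side of the dish. Origin: centre of its underside
- flat_0: flat white ceramic bead, upright cylinder of 27 mm diameter, 18 mm high, 30 g; one of five in the rest of the dish. Origin: centre of its underside
- flat_1: flat white ceramic bead, upright cylinder of 27 mm diameter, 18 mm high, 30 g; one of five in the rest of the dish. Origin: centre of its underside
- flat_2: flat white ceramic bead, upright cylinder of 27 mm diameter, 18 mm high, 30 g; one of five in the rest of the dish. Origin: centre of its underside
- flat_3: flat white ceramic bead, upright cylinder of 27 mm diameter, 18 mm high, 30 g; one of five in the rest of the dish. Origin: centre of its underside
- flat_4: flat white ceramic bead, upright cylinder of 27 mm diameter, 18 mm high, 30 g; one of five in the rest of the dish. Origin: centre of its underside
- beaker: bystander: empty glass beaker, 54 mm diameter, 68 mm high, between the bath and the hanger. Origin: centre of its underside
- timer: bystander: light bench timer, 62 x 66 x 19 mm. Origin: centre of its underside
- jar: bystander: white sample cup with white lid, 60 mm diameter, 81 mm high. Origin: centre of its underside
There are look-alikes about, which are no part of the job. What is shaped like the tall_1 but brown or orange is not meant.

How it is judged:
By the outcome, as a careful person would: the job done as asked, in the order asked, and still so for the second after the job is handed in, with the robot touching nothing.
It also fails if it takes over 70 s, if anything falls off the work surface, if the arm or the gripper's body presses on something with over 40 N, if the wrist force passes 120 N, or if a joint passes its speed limit or range.

ROBOT

A 6-joint arm with a two-finger parallel gripper is mounted at the origin on a cart in front of the work surface, level with it; the furniture and walls round the work are solid. World frame = base frame: x ahead of the robot, y to its left, z up, the work surface at z = 0. Lengths are in m, angles in rad, forces in N, time in s.
With the tool pointing down it reaches from about 0.275 to 0.825 m from the base axis. Payload 4.9 kg.
Tool frame: the origin (TCP) lies at the very end of the fingers, on their centre line; the grasp point (between the pads) lies 19 mm behind it; z points along the fingers, y is the direction in which the jaws open and shut (so a half turn about z gives the same grasp; the last joint's range is limited). The gripper opens to 85 mm and grips with 20 to 120 N. Pads are 22 mm wide; open, the fingers measure 114 mm over their backs; the gripper's body (76 mm by 85 mm) begins 54 mm behind the grasp point. The pads swing forward as they close: fully open they stand 13 mm farther back than shut.
Start: joints at [-1.295, 0.326, -0.193, 1.052, 0, 1.437], TCP at [0.219, -0.504, 0.231] pointing down, gripper open.
Joint ranges: [-2.65, 2.65], [-0.97, 1.79], [-1.3, 1.35], [-1.93, 2.1], [-1.47, 1.37], [-3.14, 3.14]. Speed limits (rad/s): [2.57, 2.57, 3.14, 3.14, 3.14, 3.14].

INTERFACE

Orientations are given as a unit quaternion [x, y, z, w].
In Python, from station import r gives the robot as it stands. The module is installed in compiled form; this text tells all that it offers.
- The arm moves only by the shell command python3 -m jog 'ROWS' [FORCE]. ROWS is JSON, a list of rows, each an object of numbers: "tx", "ty", "tz": the shift along the tool's x, y, z in cm; "wx", "wy", "wz": the turn, a rotation vector about the tool's x, y, z in degrees; "claw": the finger opening in cm, from 0 to 8.54. In form: [{"tx": .., "ty": .., "tz": .., "wx": .., "wy": .., "wz": .., "claw": ..}, ...]. A call has exactly 8 rows; each row is the pose to reach, as a shift and turn from the pose measured when the call began, along the tool's axes at that moment; what a row does not reach only later rows make up. A row lasts 1/10 s, in which the tool goes at most 50 mm and 8.59 degrees, less where a joint would pass 70% of its speed; a pose out of reach is approached as far as the arm can. A call with a gripper value outside its range is refused whole. The fingers move at their own pace and stop on an object; FORCE is the grip in N (left out, the last holds). Time passes only in rows, so rows that repeat a pose let the fingers close, or fill a call up. It gives the time, the measured TCP pose, the force and the opening at its end, in the units of the state.
- r.get_obs(): the state, without advancing time (a new reading comes with each control period).
- r.get_image(name): name is "scene" or "top" or "wrist"; returns the picture (420x560x3 uint8, red, green, blue); there is no depth.
- r.camera_model(name): a dict with "K" (3x3 intrinsics, pixels), "view" (4x4, takes a point from world to camera coordinates); the wrist camera has in their place "tool_from_camera" (4x4, takes a point from camera to tool coordinates, whose origin is the TCP and whose axes are the flange's). Camera axes: x right, y up, looking along -z (the intrinsics and any distortion apply to the point x, -y, -z); pixel columns grow to the right and rows downward; lengths in m; the calibration is good to about 2 mm. The wrist camera is an equidistant fisheye: a pixel r from the principal point sees the ray r / f radians off the axis. A picture is of the moment at which its call begins: read the wrist's pose just before it. camera_model takes no time and is no camera call.
- r.finish_job(): hands the job in, once; it reports no verdict.
The state is a dict: "t": time; "joint_pos": joint angles; "joint_vel": joint speeds; "joint_efforts": joint torques, N m; "eef_pos": TCP position; "eef_rot": TCP orientation; "contact_force": force on the tool from outside, world axes, zero at the start; "wrist_torque": the same for the moment, N m; "width": finger opening in m.
Only numpy, scipy, OpenCV 4.12 (cv2) and the standard library are available. Lean on these libraries where they do the work, as an engineer would, in place of code of your own. Each camera call takes 0.05 s, during which the arm holds its last target.

## Working session

There is one attempt and no reset: what is moved stays moved. The work goes in short steps, Python scripts to look and compute and a shell command to move; the robot and the scene stay as the last step left them, time stands still between calls to the robot, and variables do not carry over. Pictures are saved under pics/ and viewed, and the job is handed in when it is done.

```bash
mkdir -p pics; ls
python3 - <<'E'
from station import r
import cv2
o=r.get_obs(); print(o)
for n in ["scene","top","wrist"]:
    im=r.get_image(n); cv2.imwrite(f"pics/{n}0.png",im[:,:,::-1]); print(r.camera_model(n))
E
```

```text
pics
{'t': 0.0, 'joint_pos': array([-1.29519854e+00,  3.26909746e-01, -1.93573544e-01,  1.05199180e+00,
        2.12901765e-05,  1.43660590e+00]), 'joint_vel': array([ 0.00057945,  0.00060751,  0.00088721,  0.0002877 , -0.0001057 ,
        0.00163667]), 'joint_efforts': array([-1.31666602e-03, -4.43397760e+01,  2.62439364e+01,  1.53590605e-02,
       -1.22808729e-04, -2.77495872e-06]), 'eef_pos': array([ 0.21899333, -0.50390099,  0.23052434]), 'eef_rot': array([ 9.79082193e-01,  2.03463401e-01, -4.86796029e-05, -8.38038676e-04]), 'contact_force': array([-0.48547464, -0.22202267, -1.3357054 ]), 'wrist_torque': array([-0.0212832 ,  0.03014162, -0.00805243]), 'width': 0.08562843848882935}
{'K': array([[419.02372165,   0.        , 279.4302893 ],
       [  0.        , 419.02372165, 212.82133192],
       [  0.        ,   0.        ,   1.        ]]), 'view': array([[-0.89233498, -0.45134892, -0.00473717,  0.53162009],
       [ 0.21481771, -0.43388672,  0.87498324, -0.18821052],
       [-0.39697814,  0.77976052,  0.48413004, -0.96118373],
       [ 0.        ,  0.        ,  0.        ,  1.   
[... 343 characters left out ...]
-01],
       [-1.43655963e-01, -9.64607532e-05,  9.89627685e-01,
        -1.17097379e+00],
       [ 0.00000000e+00,  0.00000000e+00,  0.00000000e+00,
         1.00000000e+00]])}
{'K': array([[325.1922621 ,   0.        , 285.31160464],
       [  0.        , 325.1922621 , 208.74601438],
       [  0.        ,   0.        ,   1.        ]]), 'tool_from_camera': array([[-3.18934408e-04,  9.60714202e-01,  2.77539404e-01,
         6.95757099e-02],
       [ 9.99999750e-01,  1.31158221e-04,  6.95140076e-04,
        -5.08191956e-04],
       [ 6.31429369e-04,  2.77539556e-01, -9.60714003e-01,
        -1.43247574e-01],
       [ 0.00000000e+00,  0.00000000e+00,  0.00000000e+00,
         1.00000000e+00]])}
```

View pics/scene0.png

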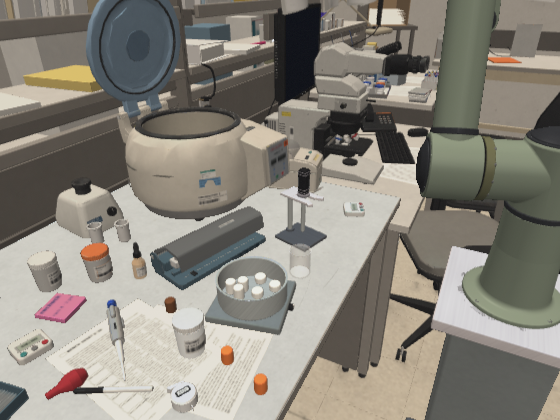

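View pics/top0.png

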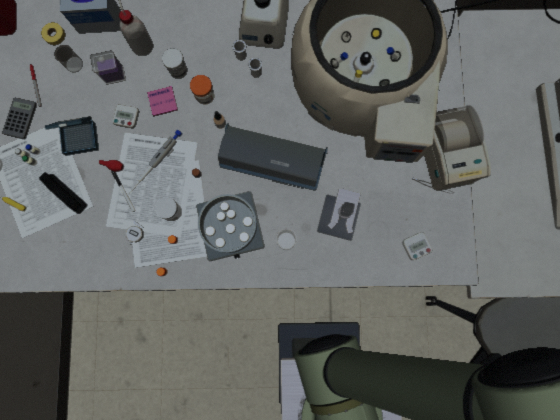

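View pics/wrist0.png

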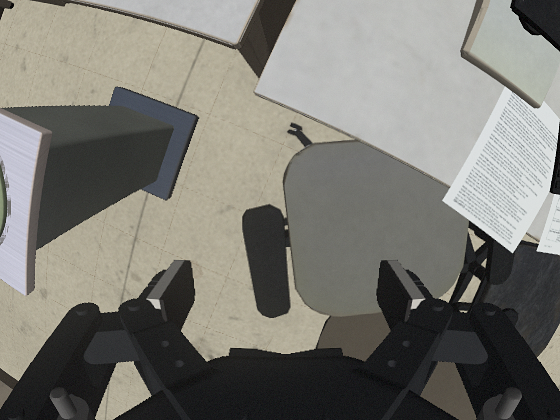

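The top view shows the dish at about (228,222) with its knob at (237,256), the beaker at (286,240), the hanger at (340,215), the timer at (417,246) and the cup at (167,210). I'll enlarge these.

Run:
```python
import cv2
a=cv2.imread('pics/top0.png')
cv2.imwrite('pics/c1.png',cv2.resize(a[180:270,190:270],None,fx=7,fy=6.6,interpolation=2)[:600])
cv2.imwrite('pics/c1.png',cv2.resize(a[185:265,190:270],None,fx=7,fy=7,interpolation=2))
cv2.imwrite('pics/c2.png',cv2.resize(a[180:250,270:370],None,fx=8,fy=8,interpolation=2))
b=cv2.imread('pics/scene0.png')
cv2.imwrite('pics/c3.png',cv2.resize(b[160:330,200:330],None,fx=3.5,fy=3.5,interpolation=2))
```

```text
(no output)
```

View pics/c1.png

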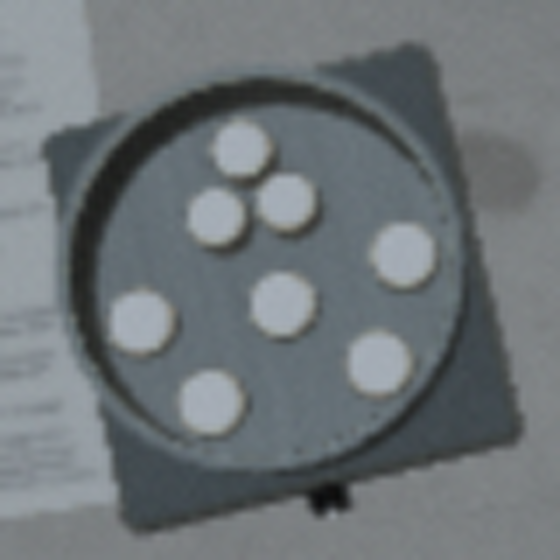

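View pics/c2.png

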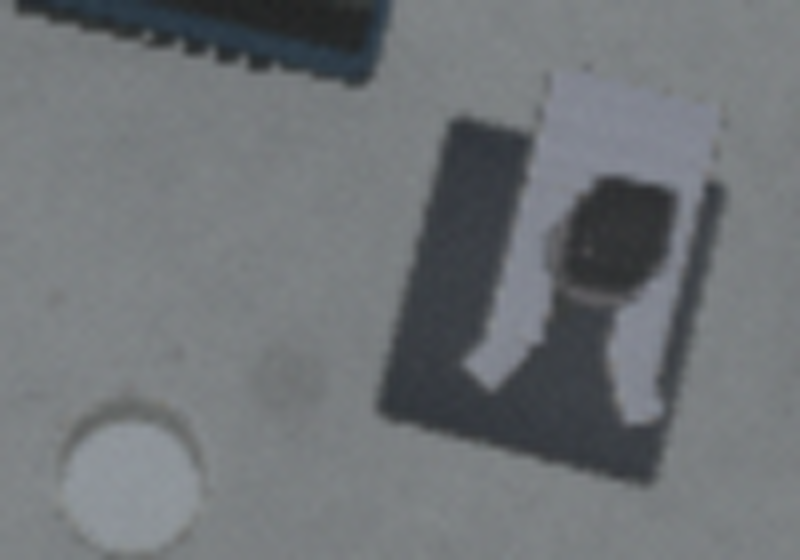

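View pics/c3.png

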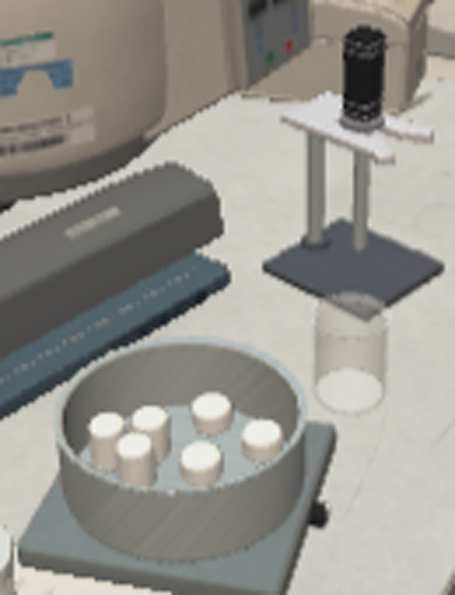

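```bash
cat > h.py <<'E'
import numpy as np
from station import r
def ray(name,u,v,z):
    m=r.camera_model(name);K=m['K'];V=m['view']
    d=np.array([(u-K[0,2])/K[0,0],-(v-K[1,2])/K[1,1],-1.])
    R=V[:3,:3];c=-R.T@V[:3,3];w=R.T@d
    return c+w*(z-c[2])/w[2]
def proj(name,p):
    m=r.camera_model(name);K=m['K'];V=m['view']
    q=V[:3,:3]@np.array(p)+V[:3,3]
    return np.array([K[0,0]*q[0]/-q[2]+K[0,2],K[1,1]*-q[1]/-q[2]+K[1,2]])
E
python3 - <<'E'
from h import *
np.set_printoptions(precision=4,suppress=True)
b=lambda x,y,z: ray('top',190+(x-3)/7,185+(y-3)/7,z)
C=[b(*p,.024) for p in [(45,140),(420,45),(520,432),(135,530)]]
print('base',C,np.mean(C,0))
f=(C[0]+C[1]-C[2]-C[3])[:2];l=(C[0]+C[3]-C[1]-C[2])[:2];print(np.degrees(np.arctan2(f[1],f[0])),np.degrees(np.arctan2(l[1],l[0]))-90)
for p in [(C[0],C[1]),(C[1],C[2])]: print(np.linalg.norm(p[0]-p[1]))
print('rim',b(265,270,.08), b(62,270,.08)-b(468,270,.08))
print('knob',b(327,500,.02))
for n,p in dict(ta=(242,148),tb=(217,215),tc=(287,202)).items(): print(n,b(*p,.06))
for n,p in dict(f0=(404,255),f1=(380,362),f2=(282,303),f3=(210,402),f4=(141,322)).items(): print(n,b(*p,.046))
h=lambda x,y,z: ray('top',270+(x-3.5)/8,180+(y-3.5)/8,z)
D=[h(*p,.01) for p in [(455,118),(724,185),(655,487),(380,410)]]
print('hbase',D,np.mean(D,0))
f=(D[0]+D[1]-D[2]-D[3])[:2];l=(D[0]+D[3]-D[1]-D[2])[:2];print(np.degrees(np.arctan2(f[1],f[0])),np.degrees(np.arctan2(l[1],l[0]))-90)
print('slot mid front',(h(545,340,.135)+h(610,340,.135))/2)
print('prong tips',h(490,392,.135),h(632,425,.135),'prong open ends outer',h(465,362,.135),h(662,408,.135))
print('grip top',h(635,218,.211))
print('beaker',h(133,485,0.002))
E
```

```text
base [array([0.5727, 0.3877, 0.024 ]), array([0.6086, 0.2386, 0.024 ]), array([0.4537, 0.2001, 0.024 ]), array([0.4179, 0.3506, 0.024 ])] [0.5132 0.2942 0.024 ]
13.703346467540314 13.474660355536258
0.1533594319207701
0.1596424899684317
rim [0.5121 0.2929 0.08  ] [0.0025 0.1528 0.    ]
knob [0.4286 0.2762 0.02  ]
ta [0.5621 0.3045 0.06  ]
tb [0.5362 0.314  0.06  ]
tc [0.5408 0.2871 0.06  ]
f0 [0.5214 0.2434 0.046 ]
f1 [0.4799 0.2528 0.046 ]
f2 [0.5035 0.2907 0.046 ]
f3 [0.4655 0.3184 0.046 ]
f4 [0.4969 0.3452 0.046 ]
hbase [array([0.5984, 0.023 , 0.01  ]), array([ 0.5729, -0.0707,  0.01  ]), array([ 0.467 , -0.0425,  0.01  ]), array([0.4954, 0.0522, 0.01  ])] [ 0.5334 -0.0095  0.01  ]
-15.36861183641829 -15.952396509112958
slot mid front [ 0.5032 -0.0011  0.135 ]
prong tips [0.4872 0.0269 0.135 ] [ 0.4762 -0.0172  0.135 ] prong open ends outer [0.4968 0.0344 0.135 ] [ 0.4813 -0.0267  0.135 ]
grip top [ 0.5294 -0.0093  0.211 ]
beaker [0.4713 0.1386 0.002 ]
```

The tall beads are the trio at crop (242,148), (217,215), (287,202). The brown one at top (196,172) and the orange ones at (172,240) and (161,272) are look-alikes outside the dish. The stirrer is the only one in the fork. Next I'll move above the hanger and look from the wrist.

```bash
cat >> h.py <<'E'
from scipy.spatial.transform import Rotation as Ro
np.set_printoptions(precision=4,suppress=True)
def tool(yaw):
    a=np.radians(yaw); x=[np.cos(a),np.sin(a),0]; y=[np.sin(a),-np.cos(a),0]
    return Ro.from_matrix(np.array([x,y,[0,0,-1]]).T)
def rel(p,yaw):
    o=r.get_obs(); R=Ro.from_quat(o['eef_rot'])
    s=R.inv().apply(np.array(p)-o['eef_pos'])*100
    w=np.degrees((R.inv()*tool(yaw)).as_rotvec())
    print('t',s.round(2),'w',w.round(1)); return s,w
def st():
    o=r.get_obs(); m=Ro.from_quat(o['eef_rot']).as_matrix()
    print('t',round(o['t'],2),o['eef_pos'],'yaw',round(np.degrees(np.arctan2(m[1,0],m[0,0])),2),'zaxis',m[:,2],'F',o['contact_force'],'w',round(o['width'],4),'q',o['joint_pos'])
def wproj(p):
    m=r.camera_model('wrist');K=m['K'];T=m['tool_from_camera'];o=r.get_obs()
    q=Ro.from_quat(o['eef_rot']).inv().apply(np.array(p)-o['eef_pos'])
    c=T[:3,:3].T@(q-T[:3,3]); x,y,z=c[0],-c[1],-c[2]
    th=np.arctan2(np.hypot(x,y),z);ph=np.arctan2(y,x)
    return np.array([K[0,0]*th*np.cos(ph)+K[0,2],K[0,0]*th*np.sin(ph)+K[1,2]])
def wray(u,v,z):
    m=r.camera_model('wrist');K=m['K'];T=m['tool_from_camera'];o=r.get_obs()
    a=np.array([u-K[0,2],v-K[1,2]]);n=np.linalg.norm(a)+1e-9;th=n/K[0,0];s=np.sin(th)/n
    d=np.array([a[0]*s,-a[1]*s,-np.cos(th)])
    R=Ro.from_quat(o['eef_rot']).as_matrix()
    w=R@T[:3,:3]@d;c=R@T[:3,3]+o['eef_pos']
    return c+w*(z-c[2])/w[2]
E
python3 - <<'E'
from h import *
st(); rel((.50,-.02,.29),-15.6)
E
```

```text
t 0.15 [ 0.219  -0.504   0.2307] yaw 23.48 zaxis [-0.0004  0.0013 -1.    ] F [-0.1541 -0.6057  1.1387] w 0.0852 q [-1.2952  0.3268 -0.1933  1.052  -0.      1.4366]
t [ 45.06 -33.21  -5.88] w [-0.1  0.  39.1]
```

```bash
python3 -m jog '[{"tx":4,"ty":-3,"tz":-1,"wz":6},{"tx":8,"ty":-6,"tz":-2,"wz":13},{"tx":12,"ty":-9,"tz":-3,"wz":20},{"tx":16,"ty":-12,"tz":-4,"wz":27},{"tx":20,"ty":-15,"tz":-5,"wz":33},{"tx":24,"ty":-18,"tz":-6,"wz":39},{"tx":28,"ty":-21,"tz":-6,"wz":39},{"tx":32,"ty":-24,"tz":-6,"wz":39}]'; python3 -c "
from h import *
st(); rel((.50,-.02,.29),-15.6)"
```

```text
t 0.15 [ 0.219  -0.504   0.2307] yaw 23.48 zaxis [-0.0004  0.0013 -1.    ] F [-0.1541 -0.6057  1.1387] w 0.0852 q [-1.2952  0.3268 -0.1933  1.052  -0.      1.4366]
t [ 45.06 -33.21  -5.88] w [-0.1  0.  39.1]invalid input
```

```bash
python3 -m jog '[{"tx":4,"ty":-3,"tz":-1,"wx":0,"wy":0,"wz":6,"claw":8.5},{"tx":8,"ty":-6,"tz":-2,"wx":0,"wy":0,"wz":13,"claw":8.5},{"tx":12,"ty":-9,"tz":-3,"wx":0,"wy":0,"wz":20,"claw":8.5},{"tx":16,"ty":-12,"tz":-4,"wx":0,"wy":0,"wz":27,"claw":8.5},{"tx":20,"ty":-15,"tz":-5,"wx":0,"wy":0,"wz":33,"claw":8.5},{"tx":24,"ty":-18,"tz":-6,"wx":0,"wy":0,"wz":39,"claw":8.5},{"tx":28,"ty":-21,"tz":-6,"wx":0,"wy":0,"wz":39,"claw":8.5},{"tx":32,"ty":-24,"tz":-6,"wx":0,"wy":0,"wz":39,"claw":8.5}]'; python3 -c "
from h import *
st(); rel((.50,-.02,.29),-15.6)"
```

```text
t: 0.95
eef_pos: [0.4147, -0.16, 0.2915]
eef_rot: [0.991, -0.135, 0.0, -0.0]
contact_force: [0.7, -0.9, -0.0]
width: 0.0849
t 0.95 [ 0.4147 -0.16    0.2915] yaw -15.54 zaxis [ 0.0007  0.0006 -1.    ] F [ 0.6854 -0.9324 -0.0112] w 0.0849 q [-0.5352  0.0914 -0.336   1.1431  0.0009  2.8777]
t [  4.47 -15.77   0.17] w [-0.  -0.   0.1]
```

```bash
python3 -m jog '[{"tx":1,"ty":-2,"tz":0,"wx":0,"wy":0,"wz":-8,"claw":8.5},{"tx":2,"ty":-5,"tz":0,"wx":0,"wy":0,"wz":-16,"claw":8.5},{"tx":2,"ty":-7,"tz":0,"wx":0,"wy":0,"wz":-24,"claw":8.5},{"tx":3,"ty":-9,"tz":0,"wx":0,"wy":0,"wz":-32,"claw":8.5},{"tx":3,"ty":-11,"tz":0,"wx":0,"wy":0,"wz":-40,"claw":8.5},{"tx":4,"ty":-13,"tz":0,"wx":0,"wy":0,"wz":-48,"claw":8.5},{"tx":4.5,"ty":-15.8,"tz":0,"wx":0,"wy":0,"wz":-56,"claw":8.5},{"tx":4.5,"ty":-15.8,"tz":0,"wx":0,"wy":0,"wz":-64,"claw":8.5}]'; python3 -c "
from h import *
import cv2
st(); rel((.529,-.009,.29),74.4)
print(wproj((.529,-.009,.211)))
cv2.imwrite('pics/w1.png',r.get_image('wrist')[:,:,::-1])"
```

```text
t: 1.75
eef_pos: [0.5012, -0.0175, 0.2913]
eef_rot: [0.91, 0.415, 0.001, -0.001]
contact_force: [0.6, -0.3, 0.3]
width: 0.0846
t 1.75 [ 0.5012 -0.0175  0.2913] yaw 48.98 zaxis [ 0.0005  0.0017 -1.    ] F [ 0.6423 -0.2967  0.2823] w 0.0846 q [-0.1833  0.2011 -0.206   1.1634  0.0018  2.1035]
t [2.47 1.54 0.13] w [ -0.   -0.1 -25.4]
[308.6807 182.5181]
```

View pics/w1.png

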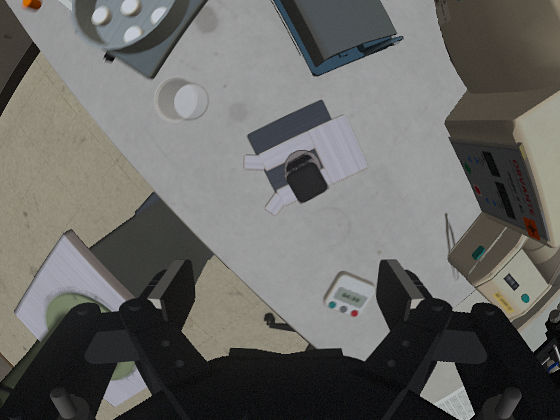

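The wrist view shows the hanger at (310,150), with the grip's square top at about (307,184). I'll enlarge that to get the grip's yaw.

Run:
```python
import cv2
a=cv2.imread('pics/w1.png')
cv2.imwrite('pics/c4.png',cv2.resize(a[95:225,240:380],None,fx=5,fy=4.6,interpolation=2)[:600])
cv2.imwrite('pics/c4.png',cv2.convertScaleAbs(cv2.resize(a[95:215,240:380],None,fx=5,fy=5,interpolation=2),alpha=1.6,beta=20))
```

```text
(no output)
```

View pics/c4.png

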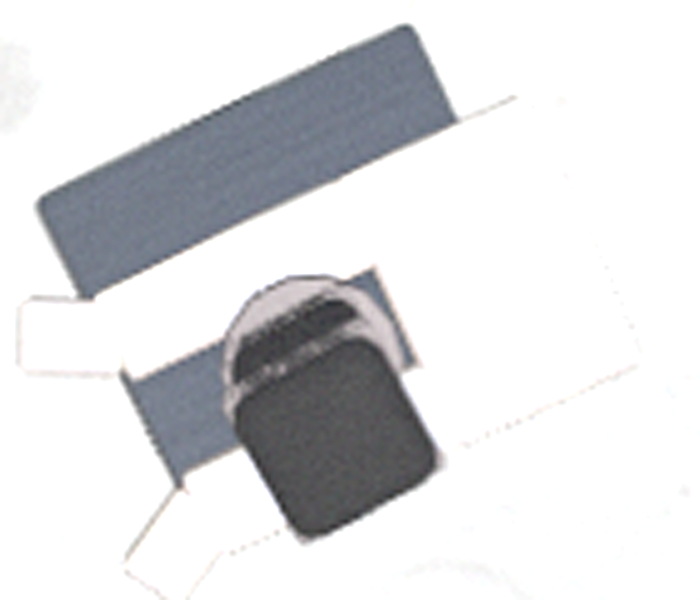

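Run:
```python
from h import *
w=lambda x,y,z: wray(240+(x-2)/5,95+(y-2)/5,z)
def ang(a,b): d=b-a; return np.degrees(np.arctan2(d[1],d[0]))
z=.211
for a,b in [((298,532),(235,420)),((440,455),(378,340)),((240,405),(370,338)),((310,538),(435,468))]: print('grip',ang(w(*a,z),w(*b,z)))
print('grip ctr',w(337,438,z))
z=.135
print('slot dir',ang(w(145,378,z),w(378,265,z)),ang(w(180,480,z),w(420,365,z)),ang(w(420,365,z),w(378,265,z)))
c=(w(378,265,z)+w(420,365,z))/2;o=(w(125,372,z)+w(180,485,z))/2
print('closed',c,'open',o,np.linalg.norm(c-o),ang(o,c))
u=(c-o)/np.linalg.norm(c-o);print('seat',c-.018*u)
z=.01; print('base edge',ang(w(40,200,z),w(408,25,z)))
import numpy as np
```

```text
grip 78.12227069534215
grip 78.3540916184485
grip -13.003942534361952
grip -10.609110369578849
grip ctr [ 0.5276 -0.009   0.211 ]
slot dir -14.606003109767464 -14.634277316324518 72.7857150439637
closed [ 0.5453 -0.0136  0.135 ] open [0.4964 0.0001 0.135 ] 0.05073827426054579 -15.644566356447408
seat [ 0.528  -0.0087  0.135 ]
base edge -15.186164984269006
```

```bash
python3 -c "
from h import *
rel((.5278,-.009,.161),78)"
```

```text
t [ 2.48  1.44 13.03] w [ -0.   -0.  -28.9]
```

```bash
python3 -m jog '[{"tx":1,"ty":0.5,"tz":0.5,"wx":0,"wy":0,"wz":-8,"claw":8.5},{"tx":2,"ty":1,"tz":1,"wx":0,"wy":0,"wz":-16,"claw":8.5},{"tx":2.5,"ty":1.4,"tz":2,"wx":0,"wy":0,"wz":-24,"claw":8.5},{"tx":2.5,"ty":1.4,"tz":3,"wx":0,"wy":0,"wz":-29,"claw":8.5},{"tx":2.5,"ty":1.4,"tz":4,"wx":0,"wy":0,"wz":-29,"claw":8.5},{"tx":2.5,"ty":1.4,"tz":6,"wx":0,"wy":0,"wz":-29,"claw":8.5},{"tx":2.5,"ty":1.4,"tz":8,"wx":0,"wy":0,"wz":-29,"claw":8.5},{"tx":2.5,"ty":1.4,"tz":8,"wx":0,"wy":0,"wz":-29,"claw":8.5}]'; python3 -c "
from h import *
import cv2
st(); rel((.5278,-.009,.161),78)
cv2.imwrite('pics/w2.png',r.get_image('wrist')[:,:,::-1])"
```

```text
t: 2.6
eef_pos: [0.5253, -0.0086, 0.2086]
eef_rot: [0.778, 0.629, -0.002, -0.002]
contact_force: [0.1, -0.3, -0.5]
width: 0.0848
t 2.6 [ 0.5253 -0.0086  0.2086] yaw 77.93 zaxis [-0.0054  0.0017 -1.    ] F [ 0.1173 -0.3377 -0.4879] w 0.0848 q [-0.1575  0.3018 -0.2878  0.9867  0.0009  1.624 ]
t [0.01 0.28 4.76] w [-0.3 -0.  -0.1]
```

View pics/w2.png

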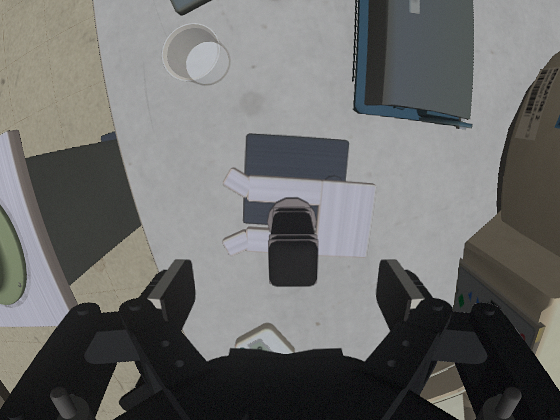

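The grip top spans columns 270–317 between the fingers and is square to the jaws, so I'll descend and grip.

```bash
python3 -m jog '[{"tx":0,"ty":0.2,"tz":1,"wx":0,"wy":0,"wz":0,"claw":8.5},{"tx":0,"ty":0.3,"tz":2.5,"wx":0,"wy":0,"wz":0,"claw":8.5},{"tx":0,"ty":0.3,"tz":4,"wx":-0.3,"wy":0,"wz":0,"claw":7},{"tx":0,"ty":0.3,"tz":4.7,"wx":-0.3,"wy":0,"wz":0,"claw":5},{"tx":0,"ty":0.3,"tz":4.7,"wx":-0.3,"wy":0,"wz":0,"claw":3.4},{"tx":0,"ty":0.3,"tz":4.7,"wx":-0.3,"wy":0,"wz":0,"claw":2.8},{"tx":0,"ty":0.3,"tz":4.7,"wx":-0.3,"wy":0,"wz":0,"claw":2},{"tx":0,"ty":0.3,"tz":4.7,"wx":-0.3,"wy":0,"wz":0,"claw":1.5}]' 60; python3 -c "
from h import *
st(); rel((.5278,-.009,.161),78)"
```

```text
t: 3.45
eef_pos: [0.5298, -0.0094, 0.164]
eef_rot: [0.777, 0.629, 0.001, 0.001]
contact_force: [0.8, -0.1, 1.7]
width: 0.0234
t 3.45 [ 0.5298 -0.0094  0.164 ] yaw 77.97 zaxis [ 0.0036 -0.     -1.    ] F [ 0.7555 -0.0844  1.7382] w 0.0234 q [-0.1574  0.3427 -0.3522  0.8724  0.0006  1.6235]
t [-0.  -0.2  0.3] w [ 0.2 -0.  -0. ]
```

```bash
python3 -m jog '[{"tx":0,"ty":0,"tz":-0.5,"wx":0,"wy":0,"wz":0,"claw":1.5},{"tx":0,"ty":0,"tz":-1.5,"wx":0,"wy":0,"wz":0,"claw":1.5},{"tx":0,"ty":0,"tz":-3,"wx":0,"wy":0,"wz":0,"claw":1.5},{"tx":0,"ty":0,"tz":-5,"wx":0,"wy":0,"wz":0,"claw":1.5},{"tx":0,"ty":0,"tz":-7,"wx":0,"wy":0,"wz":0,"claw":1.5},{"tx":0,"ty":0,"tz":-9.5,"wx":0,"wy":0,"wz":0,"claw":1.5},{"tx":0,"ty":0,"tz":-12,"wx":0,"wy":0,"wz":0,"claw":1.5},{"tx":0,"ty":0,"tz":-13,"wx":0,"wy":0,"wz":0,"claw":1.5}]'; python3 -c "
from h import *
import cv2
st(); a=np.radians(13.6); print(.5127-.057*np.cos(a),.2935-.057*np.sin(a)); rel((.5127-.057*np.cos(a),.2935-.057*np.sin(a),.2805),78)
for n in ['scene','top']: cv2.imwrite('pics/%s1.png'%n,cv2.resize(r.get_image(n)[150:300,180:380,::-1],None,fx=4,fy=4,interpolation=2))
c=r.get_obs()['eef_pos'];t=c-[0,0,.141]
for n in ['scene','top']: print(n,(proj(n,t)-[180,150])*4)
"
```

```text
t: 4.25
eef_pos: [0.5304, -0.0095, 0.2973]
eef_rot: [0.777, 0.629, 0.003, 0.003]
contact_force: [0.6, 0.4, -2.0]
width: 0.0233
t 4.25 [ 0.5304 -0.0095  0.2973] yaw 77.97 zaxis [ 0.008  -0.0007 -1.    ] F [ 0.6042  0.4051 -2.0457] w 0.0233 q [-0.1575  0.248  -0.1303  1.1844  0.0005  1.6234]
0.4572982229670229 0.28009689955315237
t [ 26.8 -13.2   1.6] w [ 0.5 -0.1 -0. ]
scene [491.8647 152.1583]
top [663.1934 240.5376]
```

View pics/scene1.png

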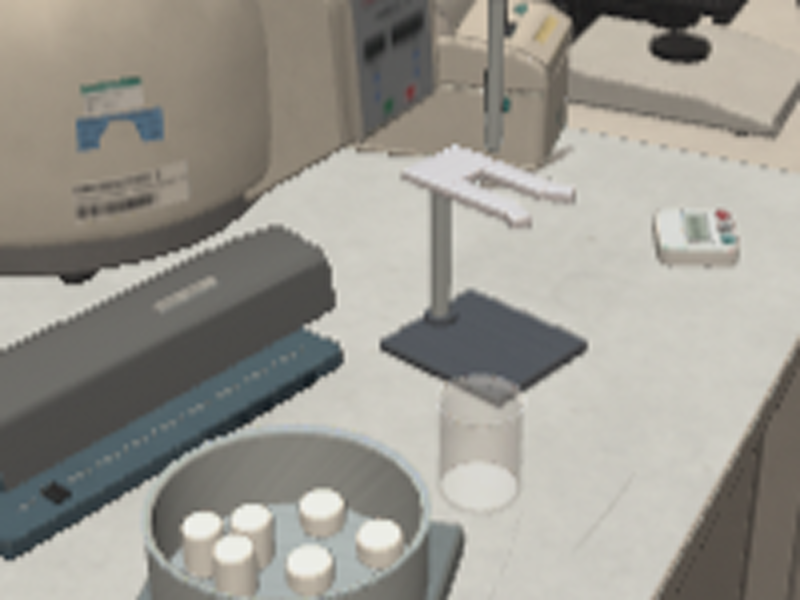

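View pics/top1.png

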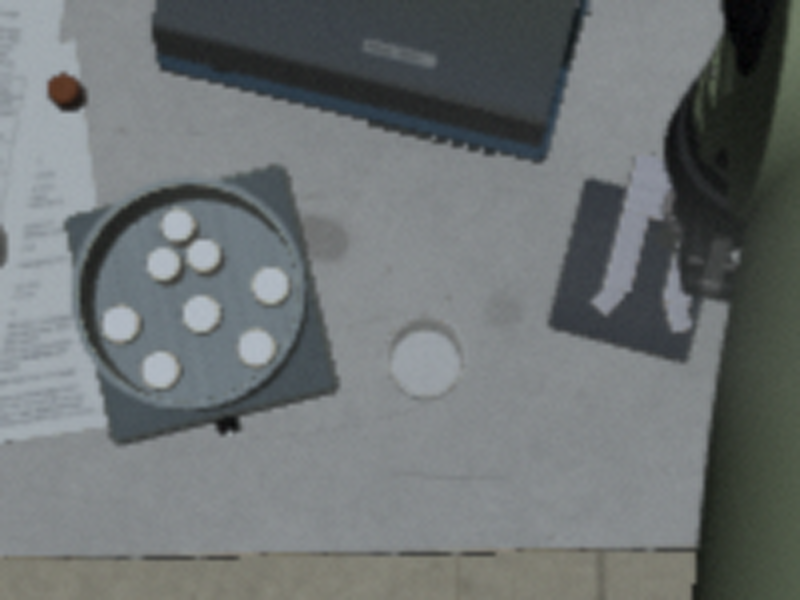

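The tip appears at crop (494,152), against a prediction of (492,152), so the TCP-to-tip offset of 141 mm holds. Next I'll move over the knob side and turn the tool so that tool y matches bath x.

```bash
python3 -m jog '[{"tx":3,"ty":-1.5,"tz":0,"wx":0.5,"wy":0,"wz":-4,"claw":1.5},{"tx":7,"ty":-3.5,"tz":0,"wx":0.5,"wy":0,"wz":-8,"claw":1.5},{"tx":11,"ty":-5.5,"tz":0,"wx":0.5,"wy":0,"wz":-12,"claw":1.5},{"tx":15,"ty":-7.4,"tz":0.4,"wx":0.5,"wy":0,"wz":-16,"claw":1.5},{"tx":19,"ty":-9.4,"tz":0.8,"wx":0.5,"wy":0,"wz":-20,"claw":1.5},{"tx":23,"ty":-11.4,"tz":1.2,"wx":0.5,"wy":0,"wz":-24,"claw":1.5},{"tx":25.5,"ty":-12.6,"tz":1.6,"wx":0.5,"wy":0,"wz":-25.6,"claw":1.5},{"tx":26.8,"ty":-13.2,"tz":1.6,"wx":0.5,"wy":0,"wz":-25.6,"claw":1.5}]'; python3 -c "
from h import *
import cv2
st(); rel((.4573,.2801,.2),103.6)
cv2.imwrite('pics/w3.png',r.get_image('wrist')[:,:,::-1])
cv2.imwrite('pics/scene2.png',cv2.resize(r.get_image('scene')[150:330,180:340,::-1],None,fx=3.3,fy=3.3,interpolation=2))
for n in ['scene']: print(n,(proj(n,r.get_obs()['eef_pos']-[0,0,.141])-[180,150])*3.3)
"
```

```text
t: 5.15
eef_pos: [0.4552, 0.2819, 0.2771]
eef_rot: [0.617, 0.787, -0.002, -0.001]
contact_force: [0.1, -0.1, -1.1]
width: 0.0233
t 5.15 [0.4552 0.2819 0.2771] yaw 103.74 zaxis [-0.0048 -0.0017 -1.    ] F [ 0.1466 -0.1333 -1.1048] w 0.0233 q [ 0.4163  0.2767 -0.1431  1.1561  0.0003  1.7474]
t [-0.22  0.2   7.71] w [-0.3  0.   0.1]
scene [323.3199 356.3499]
```

View pics/w3.png

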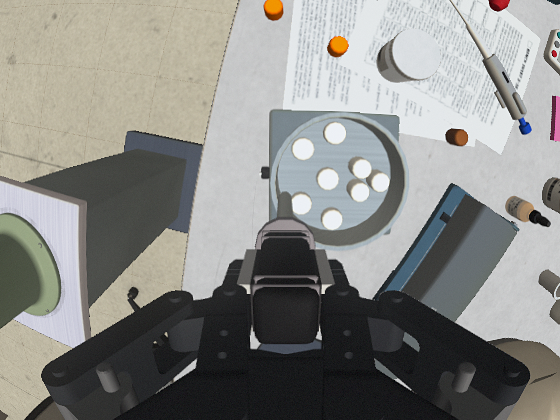

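View pics/scene2.png

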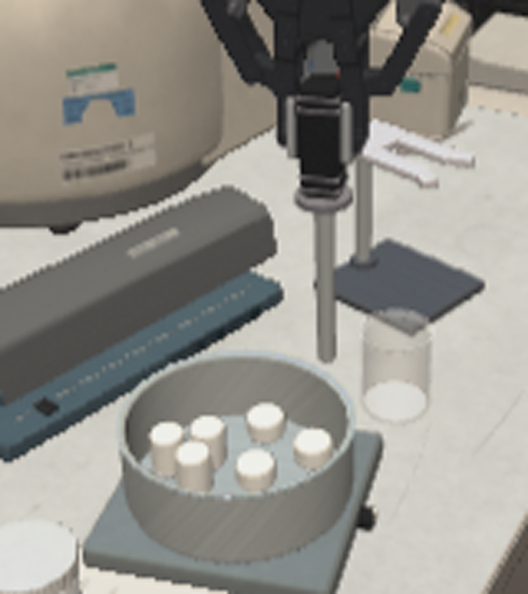

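The tip shows at (327,358) in the scene crop, against a prediction of (323,356). The dish fills (270–409, 112–250) in the wrist view. I'll refine the dish centre from its rim.

Run:
```python
import cv2
from h import *
a=cv2.imread('pics/w3.png')
c=cv2.resize(a[100:260,255:425],None,fx=3.5,fy=3.5,interpolation=2)
for cen in [(.5127,.2935)]:
  for R in (.078,.072):
    for k in range(0,360,10):
        p=wproj((cen[0]+R*np.cos(np.radians(k)),cen[1]+R*np.sin(np.radians(k)),.08)); q=((p-[255,100])*3.5+1.7).astype(int); cv2.circle(c,tuple(int(v) for v in q),2,(0,0,255),-1)
cv2.imwrite('pics/c5.png',c)
b=cv2.imread('pics/top0.png'); c=cv2.resize(b[180:270,185:275],None,fx=6,fy=6,interpolation=2)
for R in (.078,.072):
    for k in range(0,360,10):
        p=proj('top',(cen[0]+R*np.cos(np.radians(k)),cen[1]+R*np.sin(np.radians(k)),.08)); q=((p-[185,180])*6+3).astype(int); cv2.circle(c,tuple(int(v) for v in q),2,(0,0,255),-1)
cv2.imwrite('pics/c6.png',c)
```

```text
(no output)
```

View pics/c5.png

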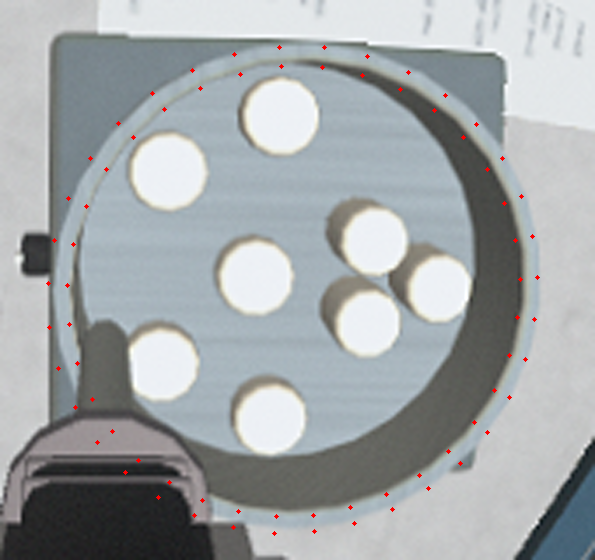

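View pics/c6.png

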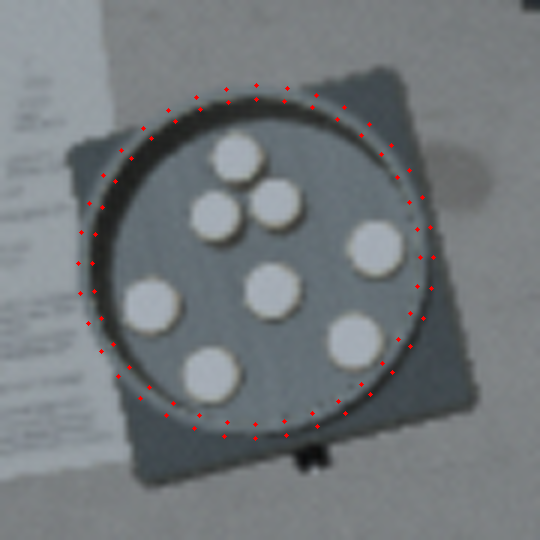

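```bash
python3 -c "
from h import *
rel((.4576,.2811,.174),103.6)"
```

```text
t [-0.03  0.18 10.4 ] w [-0.2  0.   0.1]
```

```bash
python3 -m jog '[{"tx":0,"ty":0.2,"tz":1,"wx":-0.2,"wy":0,"wz":0,"claw":1.5},{"tx":0,"ty":0.2,"tz":3,"wx":-0.2,"wy":0,"wz":0,"claw":1.5},{"tx":0,"ty":0.2,"tz":5,"wx":-0.2,"wy":0,"wz":0,"claw":1.5},{"tx":0,"ty":0.2,"tz":7,"wx":-0.2,"wy":0,"wz":0,"claw":1.5},{"tx":0,"ty":0.2,"tz":8.5,"wx":-0.2,"wy":0,"wz":0,"claw":1.5},{"tx":0,"ty":0.2,"tz":9.5,"wx":-0.2,"wy":0,"wz":0,"claw":1.5},{"tx":0,"ty":0.2,"tz":10.2,"wx":-0.2,"wy":0,"wz":0,"claw":1.5},{"tx":0,"ty":0.2,"tz":10.4,"wx":-0.2,"wy":0,"wz":0,"claw":1.5}]'
cat >> h.py <<'E'
C=np.array([.513,.2945])
def circ(R,a0,a1,z=.174,n=8):
    o=r.get_obs(); Rt=Ro.from_quat(o['eef_rot'])
    d=o['eef_pos'][:2]-C; print('now R',np.hypot(*d).round(4),'ang',(np.degrees(np.arctan2(d[1],d[0]))-13.6)%360)
    print('w',np.degrees((Rt.inv()*tool(103.6)).as_rotvec()).round(1))
    for a in np.linspace(a0,a1,n+1)[1:]:
        b=np.radians(a+13.6)
        print(round(a,1),(Rt.inv().apply(np.r_[C+R*np.array([np.cos(b),np.sin(b)]),z]-o['eef_pos'])*100).round(1))
E
python3 -c "
from h import *
import cv2
st(); circ(.057,180,240)
cv2.imwrite('pics/scene3.png',cv2.resize(r.get_image('scene')[180:330,190:310,::-1],None,fx=4,fy=4,interpolation=2))
print((proj('scene',r.get_obs()['eef_pos']-[0,0,.141])-[190,180])*4)
"
```

```text
t: 6.05
eef_pos: [0.4578, 0.2807, 0.1732]
eef_rot: [0.618, 0.786, -0.001, 0.0]
contact_force: [-0.9, -1.1, -1.5]
width: 0.0232
t 6.05 [0.4578 0.2807 0.1732] yaw 103.62 zaxis [-0.0008 -0.0012 -1.    ] F [-0.9048 -1.0979 -1.4733] w 0.0232 q [ 0.413   0.3497 -0.3155  0.9068 -0.0008  1.7462]
now R 0.0569 ang 180.4407576015679
w [-0.1  0.1  0. ]
187.5 [-0.7  0.  -0.1]
195.0 [-1.4  0.2 -0.1]
202.5 [-2.1  0.4 -0.1]
210.0 [-2.8  0.8 -0.1]
217.5 [-3.4  1.2 -0.1]
225.0 [-4.   1.7 -0.1]
232.5 [-4.5  2.2 -0.1]
240.0 [-4.9  2.8 -0.1]
[350.527  469.6246]
```

View pics/scene3.png

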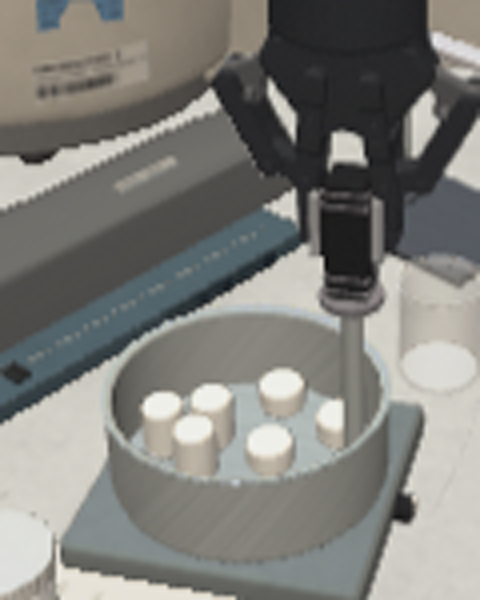

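The rod stands inside the dish at the knob side, clear of the wall and with its tip about 4 mm above the floor. I'll start stirring.

```bash
python3 -m jog '[{"tx":-0.7,"ty":0,"tz":0,"wx":0,"wy":0,"wz":0,"claw":1.5},{"tx":-1.4,"ty":0.2,"tz":0,"wx":0,"wy":0,"wz":0,"claw":1.5},{"tx":-2.1,"ty":0.4,"tz":0,"wx":0,"wy":0,"wz":0,"claw":1.5},{"tx":-2.8,"ty":0.8,"tz":0,"wx":0,"wy":0,"wz":0,"claw":1.5},{"tx":-3.4,"ty":1.2,"tz":0,"wx":0,"wy":0,"wz":0,"claw":1.5},{"tx":-4,"ty":1.7,"tz":0,"wx":0,"wy":0,"wz":0,"claw":1.5},{"tx":-4.5,"ty":2.2,"tz":0,"wx":0,"wy":0,"wz":0,"claw":1.5},{"tx":-4.9,"ty":2.8,"tz":0,"wx":0,"wy":0,"wz":0,"claw":1.5}]';python3 -c "
from h import *
import cv2
st(); circ(.057,240,300)
cv2.imwrite('pics/scene4.png',cv2.resize(r.get_image('scene')[180:330,190:310,::-1],None,fx=4,fy=4,interpolation=2))"
```

```text
t: 6.9
eef_pos: [0.4968, 0.2398, 0.1734]
eef_rot: [0.618, 0.786, -0.001, -0.0]
contact_force: [-1.4, 1.0, -0.4]
width: 0.0233
t 6.9 [0.4968 0.2398 0.1734] yaw 103.63 zaxis [-0.0014 -0.0003 -1.    ] F [-1.3946  0.9725 -0.362 ] w 0.0233 q [ 0.3158  0.3753 -0.2764  0.9205  0.0002  1.6487]
now R 0.057 ang 239.89030690280634
w [-0.1 -0.   0. ]
247.5 [-0.3  0.7 -0.1]
255.0 [-0.6  1.4 -0.1]
262.5 [-0.7  2.1 -0.1]
270.0 [-0.8  2.9 -0.1]
277.5 [-0.7  3.6 -0.1]
285.0 [-0.6  4.3 -0.1]
292.5 [-0.3  5.  -0.1]
300.0 [-0.   5.7 -0.1]
```

View pics/scene4.png

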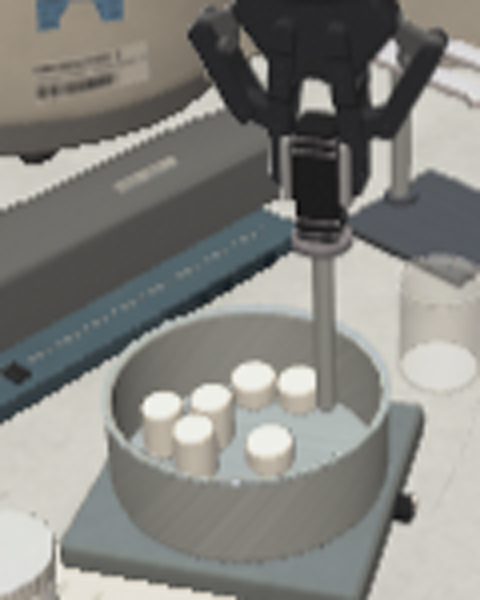

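Tracking is exact, the beads are being pushed along, and forces are about 1 N. I'll continue.

```bash
python3 -m jog '[{"tx":-0.3,"ty":0.7,"tz":0,"wx":0,"wy":0,"wz":0,"claw":1.5},{"tx":-0.6,"ty":1.4,"tz":0,"wx":0,"wy":0,"wz":0,"claw":1.5},{"tx":-0.7,"ty":2.1,"tz":0,"wx":0,"wy":0,"wz":0,"claw":1.5},{"tx":-0.8,"ty":2.9,"tz":0,"wx":0,"wy":0,"wz":0,"claw":1.5},{"tx":-0.7,"ty":3.6,"tz":0,"wx":0,"wy":0,"wz":0,"claw":1.5},{"tx":-0.6,"ty":4.3,"tz":0,"wx":0,"wy":0,"wz":0,"claw":1.5},{"tx":-0.3,"ty":5,"tz":0,"wx":0,"wy":0,"wz":0,"claw":1.5},{"tx":0,"ty":5.7,"tz":0,"wx":0,"wy":0,"wz":0,"claw":1.5}]';python3 -c "
from h import *
import cv2
st(); circ(.057,300,360)
cv2.imwrite('pics/scene5.png',cv2.resize(r.get_image('scene')[180:330,190:310,::-1],None,fx=4,fy=4,interpolation=2))"
```

```text
t: 7.75
eef_pos: [0.554, 0.2532, 0.1734]
eef_rot: [0.618, 0.786, -0.0, 0.0]
contact_force: [-0.5, 0.2, -1.4]
width: 0.0235
t 7.75 [0.554  0.2532 0.1734] yaw 103.59 zaxis [ 0.0001 -0.001  -1.    ] F [-0.536   0.2446 -1.4172] w 0.0235 q [ 0.3081  0.4762 -0.1167  0.9781 -0.001   1.6417]
now R 0.0582 ang 301.21016512012625
w [-0.   0.1 -0. ]
307.5 [ 0.5  0.5 -0.1]
315.0 [ 0.9  1.  -0.1]
322.5 [ 1.5  1.5 -0.1]
330.0 [ 2.1  1.9 -0.1]
337.5 [ 2.8  2.3 -0.1]
345.0 [ 3.5  2.5 -0.1]
352.5 [ 4.2  2.6 -0.1]
360.0 [ 5.   2.7 -0.1]
```

View pics/scene5.png

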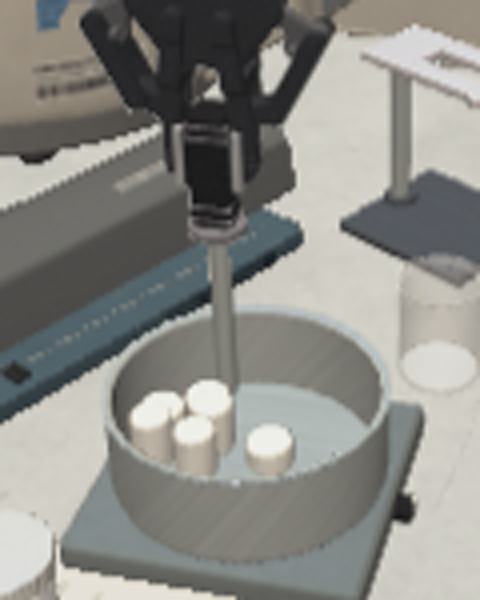

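```bash
python3 -m jog '[{"tx":0.5,"ty":0.5,"tz":0,"wx":0,"wy":0,"wz":0,"claw":1.5},{"tx":0.9,"ty":1,"tz":0,"wx":0,"wy":0,"wz":0,"claw":1.5},{"tx":1.5,"ty":1.5,"tz":0,"wx":0,"wy":0,"wz":0,"claw":1.5},{"tx":2.1,"ty":1.9,"tz":0,"wx":0,"wy":0,"wz":0,"claw":1.5},{"tx":2.8,"ty":2.3,"tz":0,"wx":0,"wy":0,"wz":0,"claw":1.5},{"tx":3.5,"ty":2.5,"tz":0,"wx":0,"wy":0,"wz":0,"claw":1.5},{"tx":4.2,"ty":2.6,"tz":0,"wx":0,"wy":0,"wz":0,"claw":1.5},{"tx":5,"ty":2.7,"tz":0,"wx":0,"wy":0,"wz":0,"claw":1.5}]';python3 -c "
from h import *
import cv2
st(); circ(.057,0,60)
cv2.imwrite('pics/scene6.png',cv2.resize(r.get_image('scene')[180:330,190:310,::-1],None,fx=4,fy=4,interpolation=2))"
```

```text
t: 8.6
eef_pos: [0.5693, 0.3096, 0.1735]
eef_rot: [0.618, 0.786, 0.0, 0.001]
contact_force: [0.4, -0.0, -0.9]
width: 0.0228
t 8.6 [0.5693 0.3096 0.1735] yaw 103.61 zaxis [ 0.0012 -0.0001 -1.    ] F [ 0.4204 -0.0431 -0.8746] w 0.0228 q [ 0.3845  0.5459  0.0002  1.024  -0.0006  1.7177]
now R 0.0583 ang 1.3681536838891937
w [0.1 0.  0. ]
7.5 [ 0.6 -0.2 -0.1]
15.0 [ 1.3 -0.3 -0.1]
22.5 [ 2.  -0.6 -0.1]
30.0 [ 2.7 -0.9 -0.1]
37.5 [ 3.3 -1.3 -0.1]
45.0 [ 3.9 -1.8 -0.1]
52.5 [ 4.4 -2.4 -0.1]
60.0 [ 4.8 -3.  -0.1]
```

View pics/scene6.png

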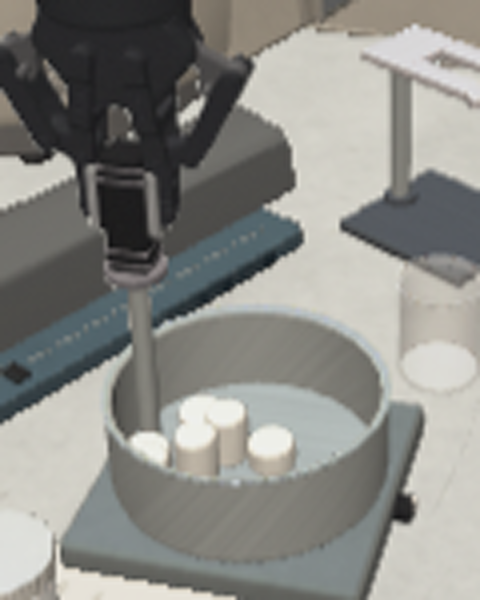

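```bash
python3 -m jog '[{"tx":0.6,"ty":-0.2,"tz":0,"wx":0,"wy":0,"wz":0,"claw":1.5},{"tx":1.3,"ty":-0.3,"tz":0,"wx":0,"wy":0,"wz":0,"claw":1.5},{"tx":2,"ty":-0.6,"tz":0,"wx":0,"wy":0,"wz":0,"claw":1.5},{"tx":2.7,"ty":-0.9,"tz":0,"wx":0,"wy":0,"wz":0,"claw":1.5},{"tx":3.3,"ty":-1.3,"tz":0,"wx":0,"wy":0,"wz":0,"claw":1.5},{"tx":3.9,"ty":-1.8,"tz":0,"wx":0,"wy":0,"wz":0,"claw":1.5},{"tx":4.4,"ty":-2.4,"tz":0,"wx":0,"wy":0,"wz":0,"claw":1.5},{"tx":4.8,"ty":-3,"tz":0,"wx":0,"wy":0,"wz":0,"claw":1.5}]';python3 -c "
from h import *
import cv2
st(); circ(.057,60,120)
cv2.imwrite('pics/scene7.png',cv2.resize(r.get_image('scene')[180:330,190:310,::-1],None,fx=4,fy=4,interpolation=2))
cv2.imwrite('pics/w7.png',cv2.resize(r.get_image('wrist')[60:300,160:460,::-1],None,fx=2.5,fy=2.5,interpolation=2))"
```

```text
t: 9.45
eef_pos: [0.5278, 0.3509, 0.1735]
eef_rot: [0.618, 0.786, 0.001, -0.0]
contact_force: [0.3, 0.2, -0.6]
width: 0.0231
t 9.45 [0.5278 0.3509 0.1735] yaw 103.7 zaxis [ 0.0009  0.0015 -1.    ] F [ 0.2862  0.2162 -0.5673] w 0.0231 q [ 0.4699  0.5192 -0.045   1.0051  0.0009  1.8016]
now R 0.0583 ang 61.72447377304514
w [ 0.1 -0.1  0.1]
67.5 [ 0.1 -0.6 -0. ]
75.0 [ 0.4 -1.3 -0. ]
82.5 [ 0.5 -2.  -0. ]
90.0 [ 0.6 -2.8 -0.1]
97.5 [ 0.5 -3.5 -0.1]
105.0 [ 0.4 -4.2 -0.1]
112.5 [ 0.1 -4.9 -0.1]
120.0 [-0.2 -5.6 -0.1]
```

View pics/scene7.png

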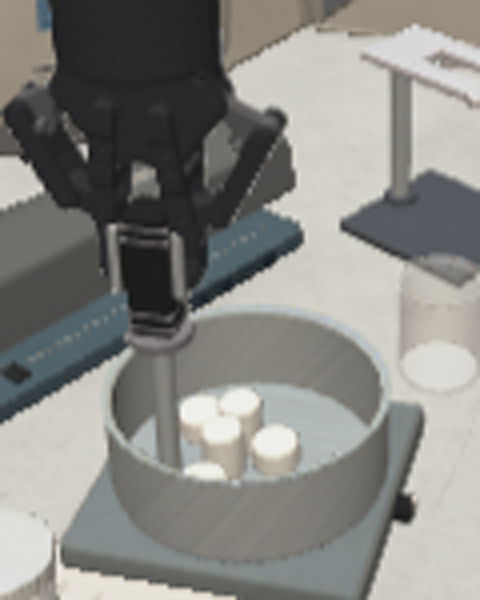

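View pics/w7.png

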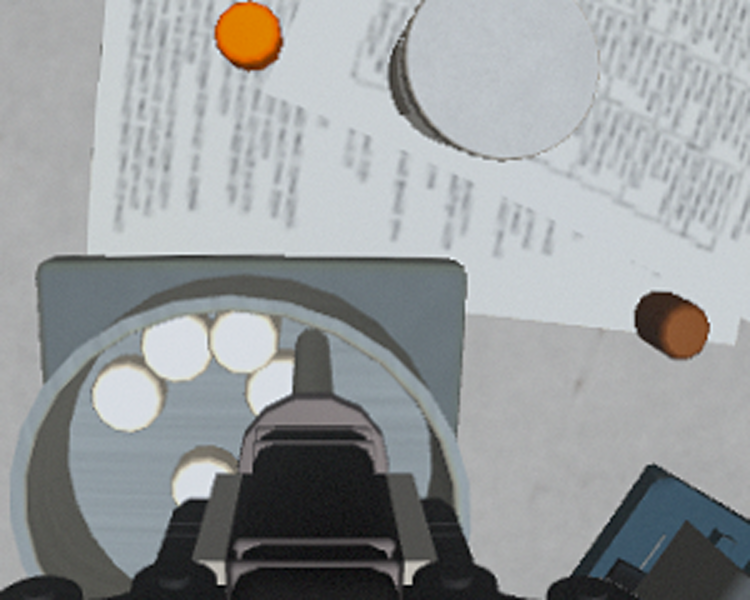

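```bash
python3 -m jog '[{"tx":0.1,"ty":-0.6,"tz":0,"wx":0,"wy":0,"wz":0,"claw":1.5},{"tx":0.4,"ty":-1.3,"tz":0,"wx":0,"wy":0,"wz":0,"claw":1.5},{"tx":0.5,"ty":-2,"tz":0,"wx":0,"wy":0,"wz":0,"claw":1.5},{"tx":0.6,"ty":-2.8,"tz":0,"wx":0,"wy":0,"wz":0,"claw":1.5},{"tx":0.5,"ty":-3.5,"tz":0,"wx":0,"wy":0,"wz":0,"claw":1.5},{"tx":0.4,"ty":-4.2,"tz":0,"wx":0,"wy":0,"wz":0,"claw":1.5},{"tx":0.1,"ty":-4.9,"tz":0,"wx":0,"wy":0,"wz":0,"claw":1.5},{"tx":-0.2,"ty":-5.6,"tz":0,"wx":0,"wy":0,"wz":0,"claw":1.5}]';python3 -c "
from h import *
import cv2
st(); circ(.057,120,180)
cv2.imwrite('pics/scene8.png',cv2.resize(r.get_image('scene')[180:330,190:310,::-1],None,fx=4,fy=4,interpolation=2))"
```

```text
t: 10.35
eef_pos: [0.4748, 0.334, 0.1743]
eef_rot: [0.618, 0.786, 0.001, 0.003]
contact_force: [4.4, -2.9, 0.3]
width: 0.0234
t 10.35 [0.4748 0.334  0.1743] yaw 103.69 zaxis [ 0.0052 -0.0022 -1.    ] F [ 4.3908 -2.8705  0.2754] w 0.0234 q [ 0.4881  0.422  -0.2015  0.9437 -0.0043  1.82  ]
now R 0.0549 ang 120.42015280739562
w [0.3 0.2 0.1]
127.5 [-0.2 -0.7  0. ]
135.0 [-0.7 -1.3  0. ]
142.5 [-1.3 -1.7  0. ]
150.0 [-1.9 -2.2  0. ]
157.5 [-2.5 -2.5  0. ]
165.0 [-3.3 -2.7  0. ]
172.5 [-4.  -2.9  0. ]
180.0 [-4.7 -2.9  0. ]
```

View pics/scene8.png

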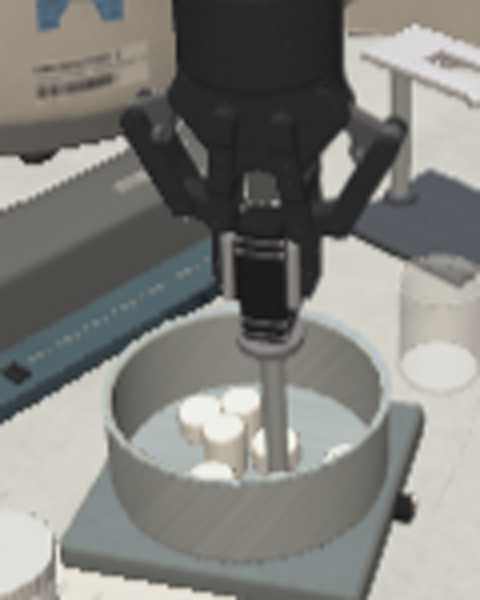

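```bash
python3 -c "
from h import *
import cv2
cv2.imwrite('pics/w8.png',cv2.resize(r.get_image('wrist')[60:300,160:460,::-1],None,fx=2.5,fy=2.5,interpolation=2))
cv2.imwrite('pics/top8.png',cv2.resize(r.get_image('top')[170:275,170:310,::-1],None,fx=5.5,fy=5.5,interpolation=2))
print(r.get_obs()['contact_force'])"
```

```text
[ 3.6376 -3.5834  0.6185]
```

View pics/w8.png

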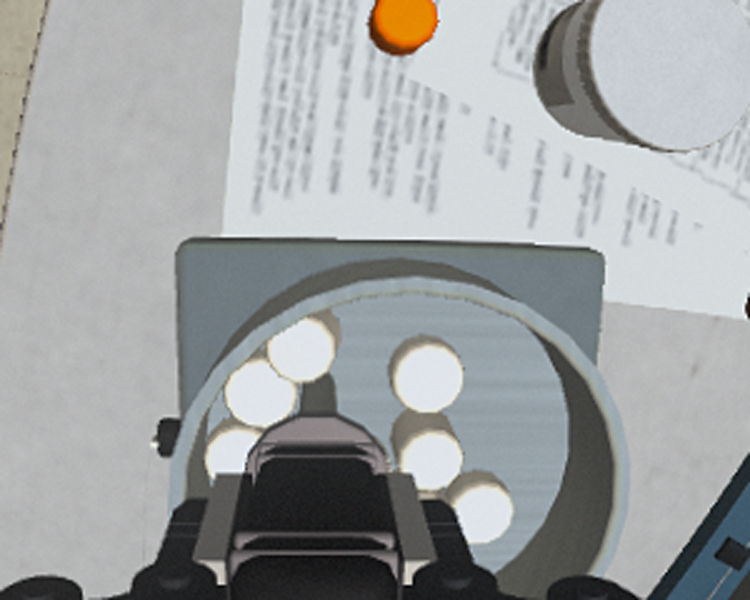

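View pics/top8.png

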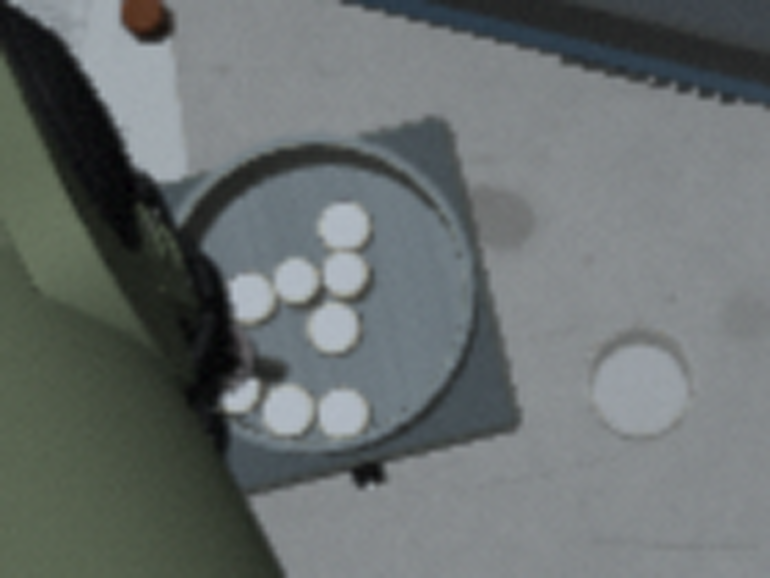

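```bash
cat >> h.py <<'E'
def pol(p):
    d=np.array(p[:2])-C; return np.hypot(*d)*1e3, (np.degrees(np.arctan2(d[1],d[0]))-13.6)%360
E
python3 -c "
from h import *
f=lambda x,y,z:print(z,np.round(pol(wray(160+(x-1)/2.5,60+(y-1)/2.5,z)),1))
f(302,348,.06);f(260,392,.046);f(302,348,.046);f(427,376,.046);f(430,460,.06);f(480,508,.06)
g=lambda x,y,z:print('top',z,np.round(pol(ray('top',170+(x-3)/5.5,170+(y-3)/5.5,z)),1))
g(240,393,.06);g(240,393,.046);g(288,410,.046);g(343,413,.046);g(343,226,.046);g(347,274,.06);g(297,280,.06);g(333,327,.046);g(250,298,.046)
"
```

```text
0.06 [ 61.4 123. ]
0.046 [ 58.  146.5]
0.046 [ 58.5 125.1]
0.046 [39.2 75.1]
0.06 [15.8 48.7]
0.06 [ 30.3 346.8]
top 0.06 [ 59.9 125.7]
top 0.046 [ 60.5 123.3]
top 0.046 [ 55.9 147.8]
top 0.046 [ 55.6 175.9]
top 0.046 [ 38.9 332.9]
top 0.06 [ 17.4 299.5]
top 0.06 [14.9 37.8]
top 0.046 [ 13.1 185.1]
top 0.046 [36.8 72.3]
```

```bash
python3 -c "
from h import *
import cv2
o=r.get_obs()
R=Ro.from_quat(o['eef_rot'])
for d in (0.029,.14):
  p=o['eef_pos']+R.apply([0,0,d]); print(d,p,'wrist',(wproj(p)-[160,60])*2.5,'top',(proj('top',p)-[170,170])*5.5,'scene',(proj('scene',p)-[190,180])*4)
a=cv2.imread('pics/scene8.png'); cv2.imwrite('pics/c8.png',cv2.resize(a[180:520,80:400],None,fx=1.75,fy=1.75,interpolation=2))
"
```

```text
0.029 [0.4741 0.3333 0.1451] wrist [317.488  460.7199] top [207.2279 359.4132] scene [270.6129 343.974 ]
0.14 [0.4745 0.3329 0.0341] wrist [316.1109 342.9113] top [246.9462 380.2858] scene [276.6607 516.6658]
```

View pics/c8.png

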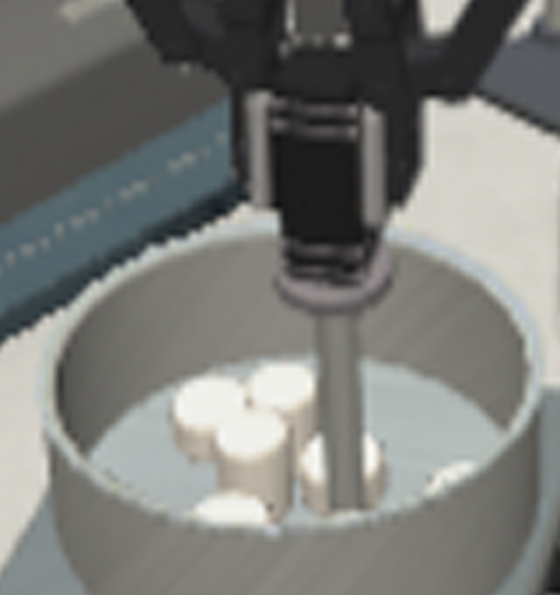

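```bash
python3 -c "
from h import *
import cv2
a=cv2.imread('pics/top8.png'); cv2.imwrite('pics/c9.png',cv2.convertScaleAbs(cv2.resize(a[290:450,170:390],None,fx=3.5,fy=3.5,interpolation=2),alpha=1.5))
a=cv2.imread('pics/w8.png'); cv2.imwrite('pics/c10.png',cv2.convertScaleAbs(cv2.resize(a[280:480,180:450],None,fx=2.9,fy=2.9,interpolation=2),alpha=1.5))
"
```

```text
(no output)
```

View pics/c9.png

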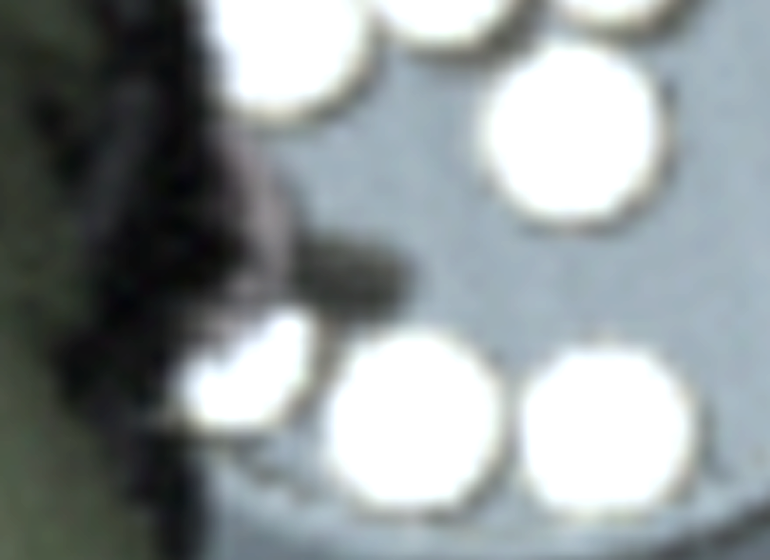

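View pics/c10.png

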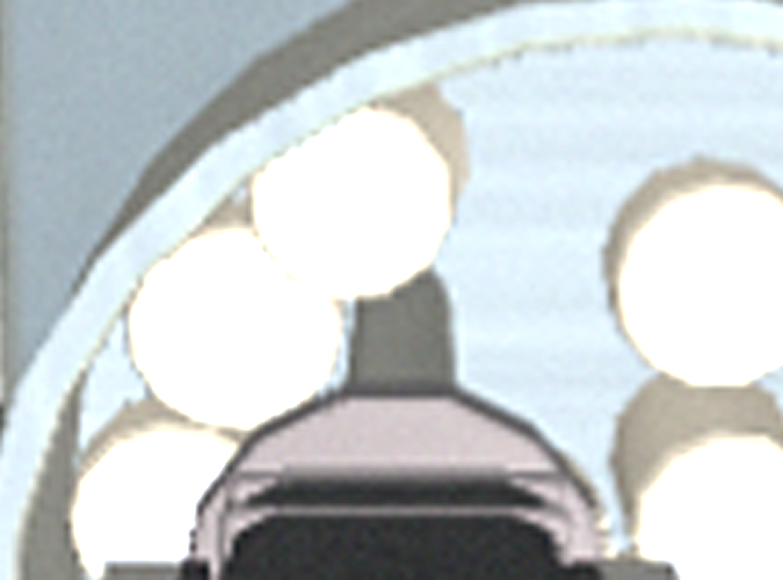

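```bash
python3 -c "
from h import *
p=ray('top',170+(170+382/3.5-3)/5.5,170+(290+275/3.5-3)/5.5,.036); print(p,pol(p))
o=r.get_obs();print(Ro.from_quat(o['eef_rot']).inv().apply(p-o['eef_pos'])*1000)
for x,y in [(405,275),(400,290)]:
  p=wray(160+(180+x/2.9)/2.5,60+(280+y/2.9)/2.5,.036);print(p,Ro.from_quat(o['eef_rot']).inv().apply(p-o['eef_pos'])*1000)
"
```

```text
[0.4814 0.3182 0.036 ] (np.float64(39.44621356173949), np.float64(129.51484481147963))
[-15.9274   3.2326 138.2072]
[0.4785 0.3221 0.036 ] [-11.4064   1.2799 138.1831]
[0.4783 0.3201 0.036 ] [-13.3549   0.6607 138.1895]
```

The stirrer has pivoted about 5° in the pads. The tip sits roughly 14 mm inward, and the rod slid past the tall bead at the wall. I'll raise the grip force to 120 N and straighten the rod by tilting the tool, keeping the tip where it is.

```bash
python3 -m jog '[{"tx":0,"ty":0,"tz":0,"wx":0,"wy":0,"wz":0,"claw":1},{"tx":0,"ty":0,"tz":0,"wx":0,"wy":0,"wz":0,"claw":1},{"tx":-0.3,"ty":0,"tz":0,"wx":0,"wy":1,"wz":0,"claw":1},{"tx":-0.6,"ty":0,"tz":0,"wx":0,"wy":2,"wz":0,"claw":1},{"tx":-0.9,"ty":0,"tz":0,"wx":0,"wy":3,"wz":0,"claw":1},{"tx":-1.2,"ty":0,"tz":0,"wx":0,"wy":4,"wz":0,"claw":1},{"tx":-1.4,"ty":0,"tz":0,"wx":0,"wy":5,"wz":0,"claw":1},{"tx":-1.4,"ty":0,"tz":0,"wx":0,"wy":5,"wz":0,"claw":1}]' 120;python3 -c "
from h import *
import cv2
st(); print(pol(r.get_obs()['eef_pos']))
for n,(a,b,c,d,s) in dict(scene=(180,330,190,310,4),top=(170,275,170,310,5.5),wrist=(60,300,160,460,2.5)).items():
  cv2.imwrite('pics/%s9.png'%n,cv2.resize(r.get_image(n)[a:b,c:d,::-1],None,fx=s,fy=s,interpolation=2))
  p=r.get_obs()['eef_pos']-[0,0,.139]; q=wproj(p) if n=='wrist' else proj(n,p); print(n,(q-[c,a])*s)
"
```

```text
t: 11.3
eef_pos: [0.4772, 0.3192, 0.174]
eef_rot: [0.618, 0.785, 0.027, -0.032]
contact_force: [-0.9, -0.0, -1.0]
width: 0.0227
t 11.3 [0.4772 0.3192 0.174 ] yaw 103.62 zaxis [-0.0178  0.0823 -0.9964] F [-0.9133 -0.0401 -0.9605] w 0.0227 q [ 0.4168  0.3951 -0.2473  0.9114  0.0826  1.7507]
(np.float64(43.443124436579076), np.float64(131.81339403529344))
scene [284.5703 498.0987]
top [273.2297 374.2464]
wrist [315.107  375.2507]
```

View pics/scene9.png

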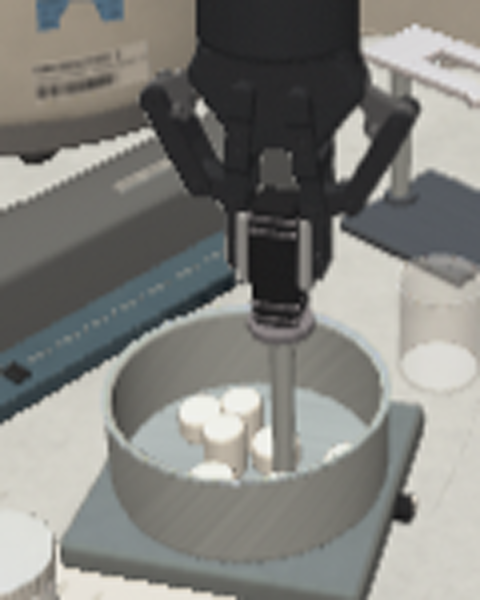

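View pics/top9.png

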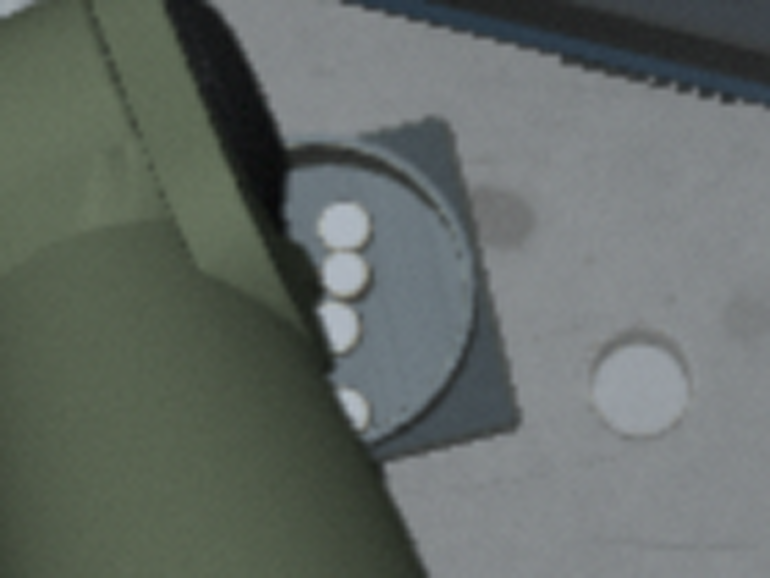

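View pics/wrist9.png

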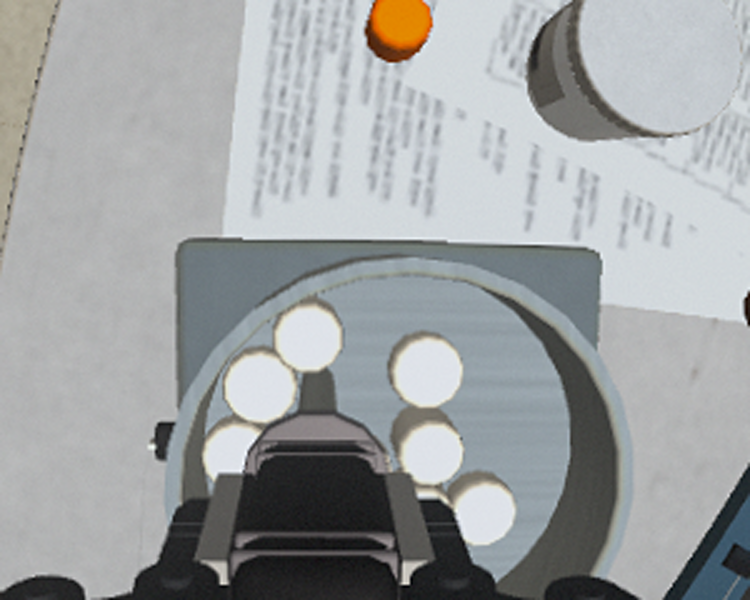

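```bash
cat >> h.py <<'E'
def path(pts,z=.174,wy=5.0):
    o=r.get_obs(); Rt=Ro.from_quat(o['eef_rot'])
    print('now',np.round(pol(o['eef_pos']),1),'w',np.degrees((Rt.inv()*(tool(103.6)*Ro.from_euler('y',wy,degrees=True))).as_rotvec()).round(1))
    for R,a in pts:
        b=np.radians(a+13.6)
        print(R,a,(Rt.inv().apply(np.r_[C+R*.001*np.array([np.cos(b),np.sin(b)]),z]-o['eef_pos'])*100).round(1))
def shots(k):
    import cv2
    for n,(a,b,c,d,s) in dict(scene=(200,320,200,310,4.5),wrist=(40,300,140,480,1.7)).items():
        cv2.imwrite(f'pics/{n}{k}.png',cv2.resize(r.get_image(n)[a:b,c:d,::-1],None,fx=s,fy=s,interpolation=2))
        p=r.get_obs()['eef_pos']-[0,0,.139]; q=wproj(p) if n=='wrist' else proj(n,p); print(n,'tip exp',(q-[c,a])*s)
        p=r.get_obs()['eef_pos']-[0,0,.03]; q=wproj(p) if n=='wrist' else proj(n,p); print(n,'collar exp',(q-[c,a])*s)
E
python3 -c "
from h import *
path([(38,143),(36,155),(36,167),(36,179),(37,190),(44,200),(53,206),(60,210)])"
```

```text
now [ 43.8 131. ] w [0.1 0.2 0.1]
38 143 [-1.  -0.2 -0.1]
36 155 [-1.8 -0.4 -0.1]
36 167 [-2.5 -0.6 -0.2]
36 179 [-3.2 -0.7 -0.3]
37 190 [-3.9 -0.8 -0.3]
44 200 [-4.8 -1.3 -0.4]
53 206 [-5.6 -1.9 -0.5]
60 210 [-6.3 -2.3 -0.5]
```

```bash
python3 -m jog '[{"tx":-1,"ty":-0.2,"tz":-0.1,"wx":0,"wy":0,"wz":0,"claw":1},{"tx":-1.8,"ty":-0.4,"tz":-0.1,"wx":0,"wy":0,"wz":0,"claw":1},{"tx":-2.5,"ty":-0.6,"tz":-0.2,"wx":0,"wy":0,"wz":0,"claw":1},{"tx":-3.2,"ty":-0.7,"tz":-0.3,"wx":0,"wy":0,"wz":0,"claw":1},{"tx":-3.9,"ty":-0.8,"tz":-0.3,"wx":0,"wy":0,"wz":0,"claw":1},{"tx":-4.8,"ty":-1.3,"tz":-0.4,"wx":0,"wy":0,"wz":0,"claw":1},{"tx":-5.6,"ty":-1.9,"tz":-0.5,"wx":0,"wy":0,"wz":0,"claw":1},{"tx":-6.3,"ty":-2.3,"tz":-0.5,"wx":0,"wy":0,"wz":0,"claw":1}]';python3 -c "
from h import *
st(); path([(60,x) for x in np.linspace(217,270,8)]); shots(10)"
```

```text
t: 12.25
eef_pos: [0.4693, 0.2521, 0.1739]
eef_rot: [0.617, 0.786, 0.027, -0.032]
contact_force: [-0.5, 0.3, -1.2]
width: 0.0228
t 12.25 [0.4693 0.2521 0.1739] yaw 103.67 zaxis [-0.0175  0.0817 -0.9965] F [-0.5385  0.335  -1.1507] w 0.0228 q [ 0.3063  0.3288 -0.3476  0.8864  0.0832  1.639 ]
now [ 60.9 210.5] w [0.1 0.2 0.1]
60 217.0 [-0.5  0.5 -0.1]
60 224.57142857142858 [-1.1  1.  -0.1]
60 232.14285714285714 [-1.6  1.6 -0.1]
60 239.71428571428572 [-2.1  2.2 -0.2]
60 247.28571428571428 [-2.4  2.9 -0.2]
60 254.85714285714286 [-2.7  3.7 -0.2]
60 262.42857142857144 [-2.8  4.5 -0.2]
60 270.0 [-2.9  5.2 -0.2]
scene tip exp [356.6848 392.7636]
scene collar exp [355.5358 208.8901]
wrist tip exp [248.4317 289.1452]
wrist collar exp [249.6939 353.2781]
```

View pics/scene10.png

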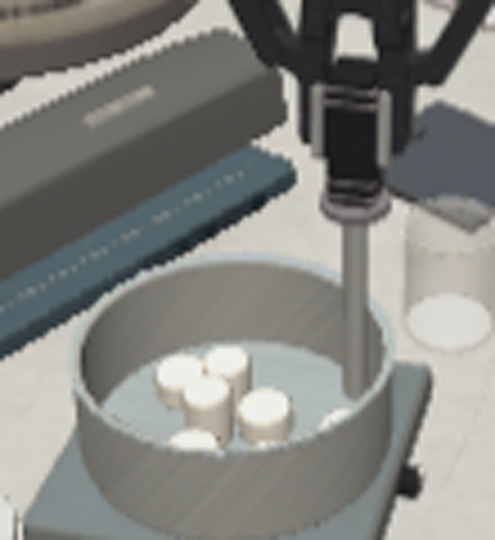

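View pics/wrist10.png

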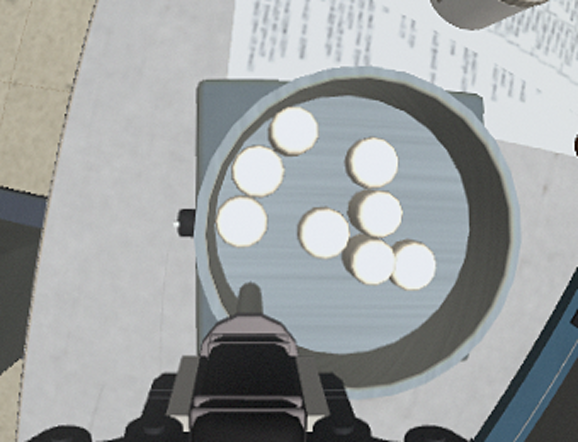

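The rod is vertical again. The scene tip is at (355,392), against a prediction of (357,393). I'll carry on along the wall at R = 60 and take more rounds than two, to make up for the inward slip.

```bash
python3 -m jog '[{"tx":-0.5,"ty":0.5,"tz":-0.1,"wx":0,"wy":0,"wz":0,"claw":1},{"tx":-1.1,"ty":1,"tz":-0.1,"wx":0,"wy":0,"wz":0,"claw":1},{"tx":-1.6,"ty":1.6,"tz":-0.1,"wx":0,"wy":0,"wz":0,"claw":1},{"tx":-2.1,"ty":2.2,"tz":-0.2,"wx":0,"wy":0,"wz":0,"claw":1},{"tx":-2.4,"ty":2.9,"tz":-0.2,"wx":0,"wy":0,"wz":0,"claw":1},{"tx":-2.7,"ty":3.7,"tz":-0.2,"wx":0,"wy":0,"wz":0,"claw":1},{"tx":-2.8,"ty":4.5,"tz":-0.2,"wx":0,"wy":0,"wz":0,"claw":1},{"tx":-2.9,"ty":5.2,"tz":-0.2,"wx":0,"wy":0,"wz":0,"claw":1}]';python3 -c "
from h import *
st(); path([(60,x) for x in np.linspace(280,350,8)])"
```

```text
t: 13.15
eef_pos: [0.5275, 0.2361, 0.1734]
eef_rot: [0.618, 0.785, 0.027, -0.032]
contact_force: [0.2, -0.5, -0.7]
width: 0.0227
t 13.15 [0.5275 0.2361 0.1734] yaw 103.62 zaxis [-0.0177  0.0815 -0.9965] F [ 0.205  -0.5421 -0.7298] w 0.0227 q [ 0.2489  0.4126 -0.2217  0.9335  0.0835  1.5822]
now [ 60.2 270.3] w [0.1 0.2 0. ]
60 280.0 [ 0.1  1.  -0. ]
60 290.0 [ 0.4  2.  -0. ]
60 300.0 [0.8 3.  0. ]
60 310.0 [1.4 3.8 0.1]
60 320.0 [2.2 4.6 0.1]
60 330.0 [3.  5.2 0.2]
60 340.0 [4.  5.6 0.3]
60 350.0 [5.  5.9 0.4]
```

```bash
python3 -m jog '[{"tx":0.1,"ty":1,"tz":0,"wx":0,"wy":0,"wz":0,"claw":1},{"tx":0.4,"ty":2,"tz":0,"wx":0,"wy":0,"wz":0,"claw":1},{"tx":0.8,"ty":3,"tz":0,"wx":0,"wy":0,"wz":0,"claw":1},{"tx":1.4,"ty":3.8,"tz":0.1,"wx":0,"wy":0,"wz":0,"claw":1},{"tx":2.2,"ty":4.6,"tz":0.1,"wx":0,"wy":0,"wz":0,"claw":1},{"tx":3,"ty":5.2,"tz":0.2,"wx":0,"wy":0,"wz":0,"claw":1},{"tx":4,"ty":5.6,"tz":0.3,"wx":0,"wy":0,"wz":0,"claw":1},{"tx":5,"ty":5.9,"tz":0.4,"wx":0,"wy":0,"wz":0,"claw":1}]';python3 -c "
from h import *
st(); path([(60,x) for x in np.linspace(0,70,8)])"
```

```text
t: 13.95
eef_pos: [0.5729, 0.2998, 0.1736]
eef_rot: [0.618, 0.785, 0.026, -0.032]
contact_force: [-0.7, 0.1, -1.1]
width: 0.0227
t 13.95 [0.5729 0.2998 0.1736] yaw 103.64 zaxis [-0.018   0.0815 -0.9965] F [-0.7009  0.0727 -1.0787] w 0.0227 q [ 0.3287  0.5314 -0.0271  1.003   0.0831  1.6619]
now [ 60.2 351.4] w [0.1 0.2 0. ]
60 0.0 [0.9 0.1 0. ]
60 10.0 [ 1.9 -0.   0.1]
60 20.0 [ 2.9 -0.3  0.2]
60 30.0 [ 3.9 -0.8  0.3]
60 40.0 [ 4.7 -1.3  0.4]
60 50.0 [ 5.5 -2.1  0.4]
60 60.0 [ 6.1 -2.9  0.5]
60 70.0 [ 6.5 -3.9  0.5]
```

```bash
python3 -m jog '[{"tx":0.9,"ty":0.1,"tz":0,"wx":0,"wy":0,"wz":0,"claw":1},{"tx":1.9,"ty":0,"tz":0.1,"wx":0,"wy":0,"wz":0,"claw":1},{"tx":2.9,"ty":-0.3,"tz":0.2,"wx":0,"wy":0,"wz":0,"claw":1},{"tx":3.9,"ty":-0.8,"tz":0.3,"wx":0,"wy":0,"wz":0,"claw":1},{"tx":4.7,"ty":-1.3,"tz":0.4,"wx":0,"wy":0,"wz":0,"claw":1},{"tx":5.5,"ty":-2.1,"tz":0.4,"wx":0,"wy":0,"wz":0,"claw":1},{"tx":6.1,"ty":-2.9,"tz":0.5,"wx":0,"wy":0,"wz":0,"claw":1},{"tx":6.5,"ty":-3.9,"tz":0.5,"wx":0,"wy":0,"wz":0,"claw":1}]';python3 -c "
from h import *
st(); path([(60,x) for x in np.linspace(77,126,8)]); shots(11)"
```

```text
t: 14.75
eef_pos: [0.5187, 0.3543, 0.1739]
eef_rot: [0.618, 0.785, 0.027, -0.032]
contact_force: [0.9, -0.6, -0.8]
width: 0.0224
t 14.75 [0.5187 0.3543 0.1739] yaw 103.65 zaxis [-0.018   0.0816 -0.9965] F [ 0.8723 -0.5835 -0.813 ] w 0.0224 q [ 0.442   0.4905 -0.0947  0.9669  0.0815  1.7755]
now [60.1 70.9] w [0.1 0.2 0. ]
60 77.0 [ 0.2 -0.6  0. ]
60 84.0 [ 0.3 -1.3  0. ]
60 91.0 [ 0.3 -2.1  0. ]
60 98.0 [ 0.3 -2.8  0. ]
60 105.0 [ 0.1 -3.5 -0. ]
60 112.0 [-0.1 -4.2 -0. ]
60 119.0 [-0.4 -4.9 -0. ]
60 126.0 [-0.8 -5.5 -0.1]
scene tip exp [163.8592 490.3785]
scene collar exp [150.2198 298.9858]
wrist tip exp [248.7704 289.1532]
wrist collar exp [249.8087 353.2846]
```

View pics/scene11.png

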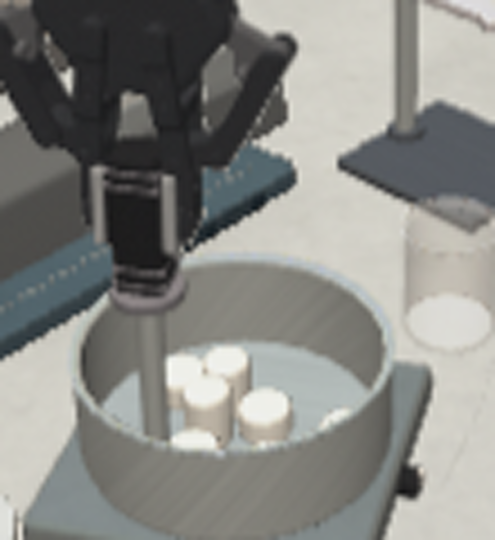

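View pics/wrist11.png

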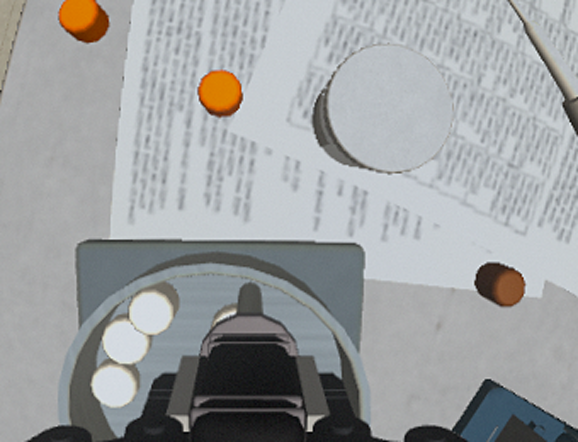

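```bash
python3 -m jog '[{"tx":0.2,"ty":-0.6,"tz":0,"wx":0,"wy":0,"wz":0,"claw":1},{"tx":0.3,"ty":-1.3,"tz":0,"wx":0,"wy":0,"wz":0,"claw":1},{"tx":0.3,"ty":-2.1,"tz":0,"wx":0,"wy":0,"wz":0,"claw":1},{"tx":0.3,"ty":-2.8,"tz":0,"wx":0,"wy":0,"wz":0,"claw":1},{"tx":0.1,"ty":-3.5,"tz":0,"wx":0,"wy":0,"wz":0,"claw":1},{"tx":-0.1,"ty":-4.2,"tz":0,"wx":0,"wy":0,"wz":0,"claw":1},{"tx":-0.4,"ty":-4.9,"tz":0,"wx":0,"wy":0,"wz":0,"claw":1},{"tx":-0.8,"ty":-5.5,"tz":0,"wx":0,"wy":0,"wz":0,"claw":1}]';python3 -c "
from h import *
st(); path([(60,x) for x in np.linspace(133,182,8)]); shots(12)"
```

```text
t: 15.65
eef_pos: [0.4706, 0.3341, 0.1752]
eef_rot: [0.617, 0.786, 0.03, -0.029]
contact_force: [11.9, 2.1, -1.8]
width: 0.0227
t 15.65 [0.4706 0.3341 0.1752] yaw 103.74 zaxis [-0.0087  0.0834 -0.9965] F [11.8655  2.1017 -1.8455] w 0.0227 q [ 0.4475  0.3915 -0.2498  0.9012  0.079   1.7802]
now [ 58.  123.4] w [0.6 0.2 0.1]
60 133.0 [-0.5 -0.9  0.1]
60 140.0 [-1.  -1.4  0. ]
60 147.0 [-1.6 -1.8 -0. ]
60 154.0 [-2.2 -2.2 -0.1]
60 161.0 [-2.9 -2.5 -0.2]
60 168.0 [-3.6 -2.7 -0.2]
60 175.0 [-4.3 -2.8 -0.3]
60 182.0 [-5.  -2.8 -0.3]
scene tip exp [272.56   490.6633]
scene collar exp [265.8932 298.7147]
wrist tip exp [245.807  288.8513]
wrist collar exp [248.7926 353.174 ]
```

View pics/wrist12.png

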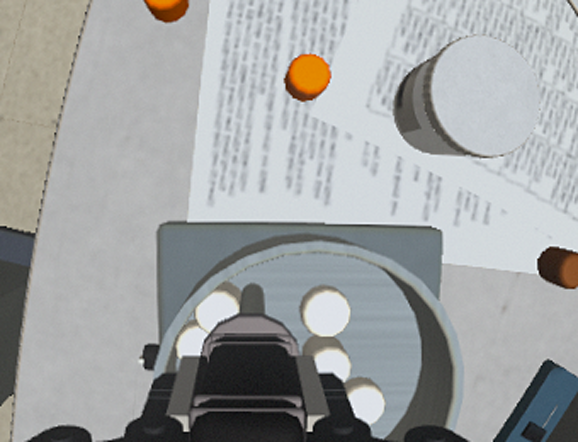

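View pics/scene12.png

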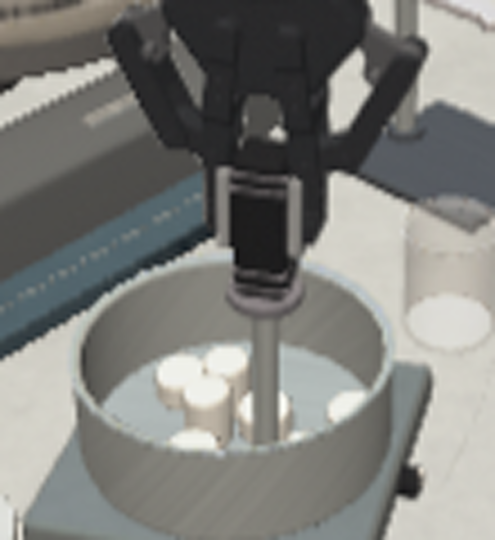

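```bash
python3 -m jog '[{"tx":0,"ty":-0.4,"tz":0,"wx":0,"wy":0,"wz":0,"claw":1},{"tx":-0.2,"ty":-0.7,"tz":0,"wx":0,"wy":0,"wz":0,"claw":1},{"tx":-0.5,"ty":-1,"tz":0,"wx":0,"wy":0,"wz":0,"claw":1},{"tx":-0.8,"ty":-1.3,"tz":0,"wx":0,"wy":0,"wz":0,"claw":1},{"tx":-1.1,"ty":-1.5,"tz":0,"wx":0,"wy":0,"wz":0,"claw":1},{"tx":-1.4,"ty":-1.7,"tz":0,"wx":0,"wy":0,"wz":0,"claw":1},{"tx":-1.8,"ty":-1.9,"tz":0,"wx":0,"wy":0,"wz":0,"claw":1},{"tx":-2.2,"ty":-2.2,"tz":-0.1,"wx":0,"wy":0,"wz":0,"claw":1}]';python3 -c "
from h import *
st(); path([(60,x) for x in np.linspace(154,196,8)]); shots(13)"
```

```text
t: 16.55
eef_pos: [0.4644, 0.306, 0.177]
eef_rot: [0.618, 0.785, 0.035, -0.02]
contact_force: [17.6, -2.9, -6.7]
width: 0.0227
t 16.55 [0.4644 0.306  0.177 ] yaw 103.65 zaxis [ 0.0126  0.0801 -0.9967] F [17.5982 -2.8744 -6.7361] w 0.0227 q [ 0.4121  0.3425 -0.3188  0.8658  0.0684  1.7474]
now [ 49.9 153.1] w [1.8 0.7 0.1]
60 154.0 [ 0.3 -0.9  0.3]
60 160.0 [-0.2 -1.2  0.2]
60 166.0 [-0.8 -1.4  0.2]
60 172.0 [-1.4 -1.5  0.1]
60 178.0 [-2.1 -1.5  0.1]
60 184.0 [-2.7 -1.5  0.1]
60 190.0 [-3.3 -1.5  0. ]
60 196.0 [-3.9 -1.3 -0. ]
scene tip exp [314.6533 455.5594]
scene collar exp [310.7907 265.6855]
wrist tip exp [241.1142 286.424 ]
wrist collar exp [247.1869 352.3489]
```

View pics/wrist13.png

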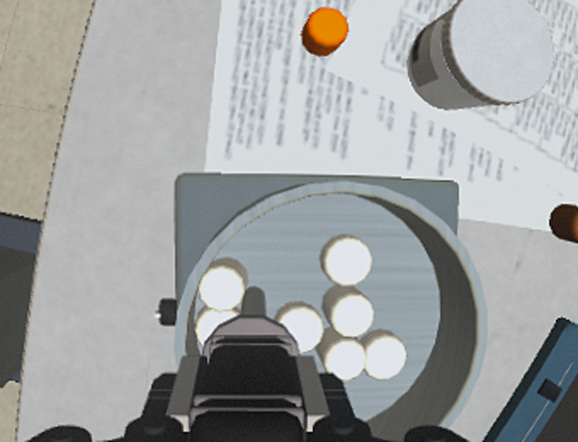

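View pics/scene13.png

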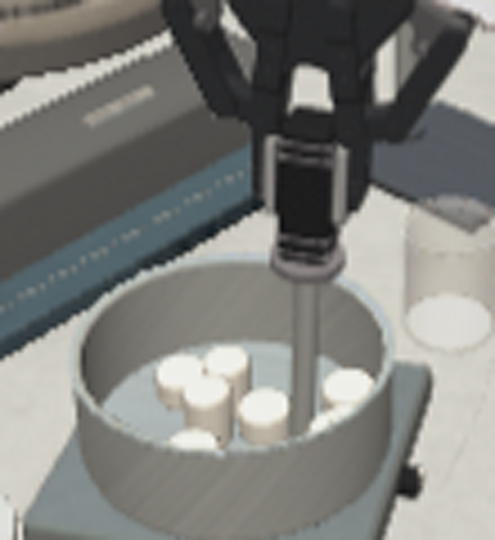

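```bash
python3 -c "
from h import *
f=lambda x,y,z:print(z,np.round(pol(wray(140+x/1.7,40+y/1.7,z)),1))
f(222,285,.046);f(217,325,.046);f(300,326,.046);f(346,261,.046);f(350,311,.06);f(346,354,.06);f(384,354,.06)
f(252,291,.036)
print('top')
import cv2
cv2.imwrite('pics/top13.png',cv2.resize(r.get_image('top')[170:275,170:310,::-1],None,fx=5.5,fy=5.5,interpolation=2))
print(r.get_obs()['contact_force'])
"
```

```text
0.046 [ 60.3 156.4]
0.046 [ 58.2 177.3]
0.046 [ 14.6 173.5]
0.046 [37.4 75.9]
0.06 [15.9 55.3]
0.06 [ 12.6 309.4]
0.06 [ 30.2 340. ]
0.036 [ 43.6 154.7]
top
[16.1502 -4.8425 -5.5133]
```

View pics/top13.png

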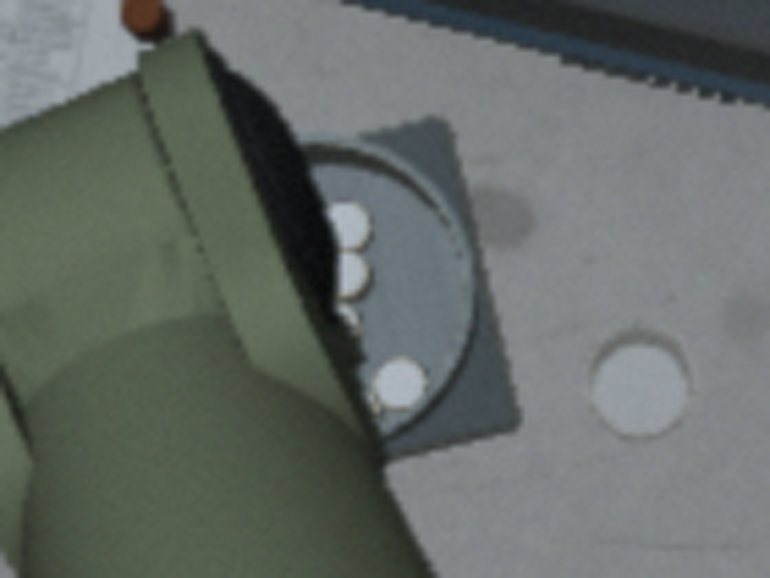

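```bash
python3 -c "
from h import *
g=lambda x,y,z:print('top',z,np.round(pol(ray('top',170+(x-3)/5.5,170+(y-3)/5.5,z)),1))
g(400,383,.046)
st();path([(38,157),(36,167),(36,179),(36,191),(36,203),(37,214),(46,224),(56,230)])
"
```

```text
top 0.046 [ 55.  208.8]
t 16.7 [0.464  0.3049 0.1767] yaw 103.59 zaxis [ 0.0118  0.0776 -0.9969] F [16.1502 -4.8425 -5.5133] w 0.0229 q [ 0.4116  0.3424 -0.3196  0.8668  0.0665  1.7477]
now [ 50.1 154.5] w [1.7 0.8 0. ]
38 157 [-0.7  1.   0.3]
36 167 [-1.4  1.   0.2]
36 179 [-2.1  0.9  0.1]
36 191 [-2.9  1.   0.1]
36 203 [-3.6  1.2  0. ]
37 214 [-4.2  1.5  0. ]
46 224 [-5.4  1.2 -0.1]
56 230 [-6.5  0.9 -0.2]
```

```bash
python3 -c "
from h import *
path([(38,158),(36,170),(36,184),(35,198),(35,212),(37,225),(46,233),(57,239)])
"
```

```text
now [ 50.1 154.5] w [1.7 0.8 0. ]
38 158 [-0.8  1.   0.2]
36 170 [-1.6  1.   0.2]
36 184 [-2.4  0.9  0.1]
35 198 [-3.3  1.2  0.1]
35 212 [-4.   1.6  0. ]
37 225 [-4.8  1.9 -0. ]
46 233 [-5.8  1.8 -0.1]
57 239 [-7.   1.6 -0.2]
```

```bash
python3 -m jog '[{"tx":-0.8,"ty":1,"tz":0.2,"wx":1.7,"wy":0.8,"wz":0,"claw":1},{"tx":-1.6,"ty":1,"tz":0.2,"wx":1.7,"wy":0.8,"wz":0,"claw":1},{"tx":-2.4,"ty":0.9,"tz":0.1,"wx":1.7,"wy":0.8,"wz":0,"claw":1},{"tx":-3.3,"ty":1.2,"tz":0.1,"wx":1.7,"wy":0.8,"wz":0,"claw":1},{"tx":-4,"ty":1.6,"tz":0,"wx":1.7,"wy":0.8,"wz":0,"claw":1},{"tx":-4.8,"ty":1.9,"tz":0,"wx":1.7,"wy":0.8,"wz":0,"claw":1},{"tx":-5.8,"ty":1.8,"tz":-0.1,"wx":1.7,"wy":0.8,"wz":0,"claw":1},{"tx":-7,"ty":1.6,"tz":-0.2,"wx":1.7,"wy":0.8,"wz":0,"claw":1}]';python3 -c "
from h import *
st(); path([(62,x) for x in np.linspace(248,315,8)]); shots(14)"
```

```text
t: 17.5
eef_pos: [0.496, 0.2399, 0.174]
eef_rot: [0.618, 0.785, 0.027, -0.034]
contact_force: [-1.1, 0.1, -1.5]
width: 0.023
t 17.5 [0.496  0.2399 0.174 ] yaw 103.63 zaxis [-0.0205  0.0842 -0.9962] F [-1.0694  0.0564 -1.4813] w 0.023 q [ 0.2682  0.3644 -0.2945  0.9093  0.0867  1.6013]
now [ 57.2 239.1] w [-0.  0.  0.]
62 248.0 [-0.8  0.6 -0.1]
62 257.57142857142856 [-1.1  1.6 -0.1]
62 267.14285714285717 [-1.3  2.6 -0.1]
62 276.7142857142857 [-1.2  3.7 -0.1]
62 286.2857142857143 [-1.   4.7 -0.1]
62 295.85714285714283 [-0.7  5.6 -0.1]
62 305.42857142857144 [-0.1  6.5 -0. ]
62 315.0 [0.5 7.3 0. ]
scene tip exp [320.9005 362.3572]
scene collar exp [317.6863 180.9612]
wrist tip exp [249.1015 289.8793]
wrist collar exp [249.9256 353.5207]
```

View pics/wrist14.png

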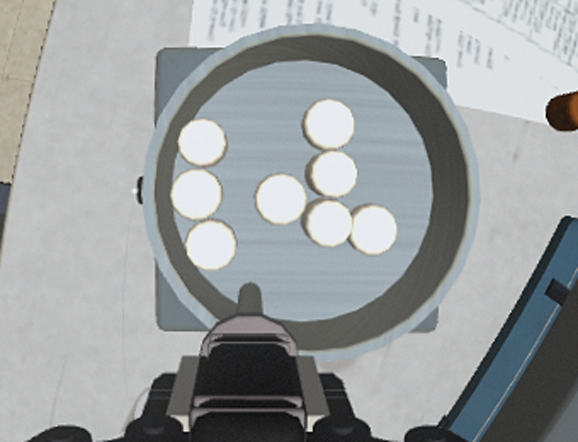

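View pics/scene14.png

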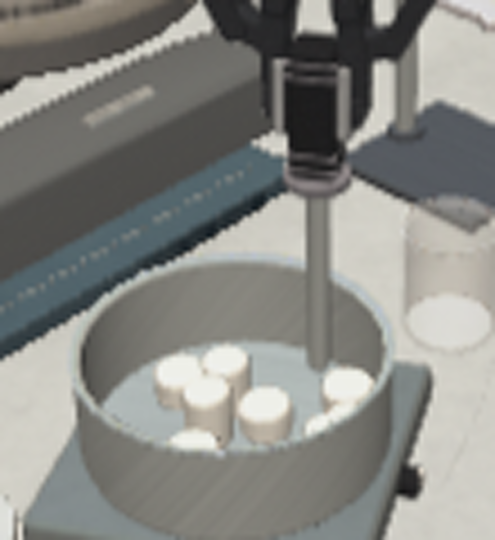

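```bash
python3 -c "
import cv2
from h import *
im=r.get_image('wrist')[:,:,::-1]
c=cv2.resize(im[50:260,215:435],None,fx=3,fy=2.85,interpolation=2)
c=cv2.resize(im[55:255,220:430],None,fx=3,fy=3,interpolation=2)
for R,z in ((.078,.08),(.072,.08),(.072,.028)):
  for k in range(0,360,10):
    p=wproj((C[0]+R*np.cos(np.radians(k)),C[1]+R*np.sin(np.radians(k)),z)); q=(p-[220,55])*3+1; cv2.circle(c,tuple(int(v) for v in q),1,(0,0,255),-1)
cv2.imwrite('pics/c14.png',c)
s=r.get_image('scene')[:,:,::-1]
cv2.imwrite('pics/c14s.png',cv2.resize(s[260:320,215:290],None,fx=9,fy=9,interpolation=2))
"
```

```text
(no output)
```

View pics/c14.png

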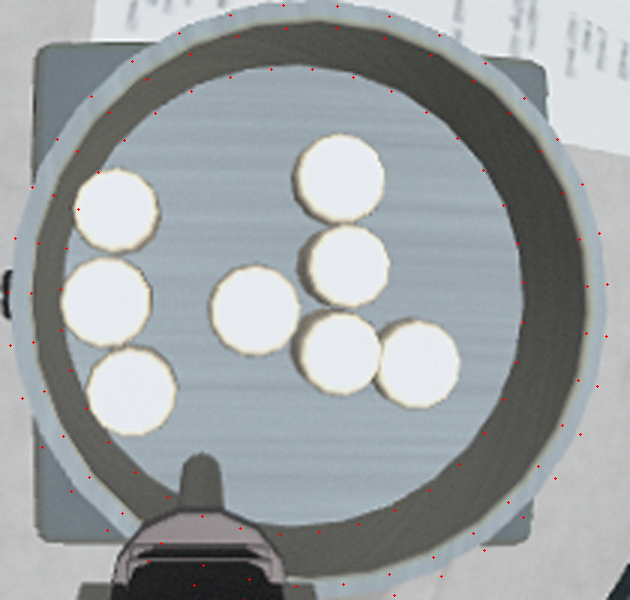

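View pics/c14s.png

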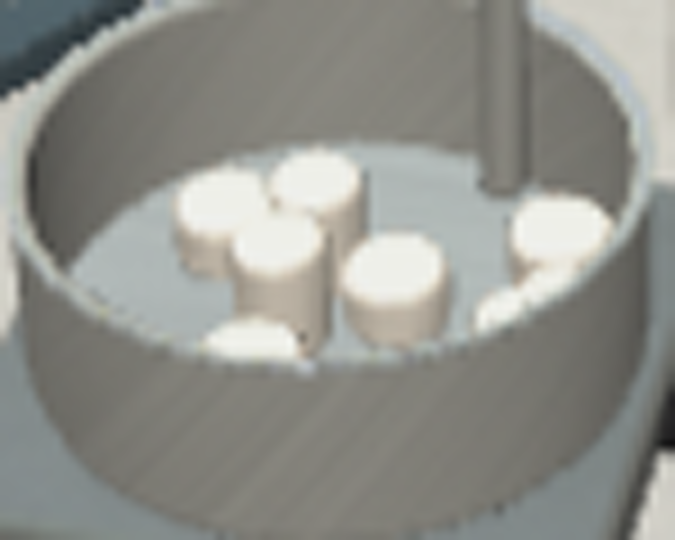

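```bash
python3 -c "
import cv2
from h import *
im=r.get_image('wrist')
g=cv2.resize(im[55:255,220:430],None,fx=4,fy=4,interpolation=cv2.INTER_CUBIC)
m=((g.min(2)>205)).astype('uint8')
n,l,s,c=cv2.connectedComponentsWithStats(cv2.erode(m,np.ones((7,7))))
for i in range(1,n):
  if s[i,4]>1500:
    u,v=c[i]/4+[220,55]; 
    print(c[i].round(0)*.75,'eqdia',round(2*np.sqrt(s[i,4]/np.pi)/4,2), 'if flat dia mm',*[round(2*np.sqrt(s[i,4]/np.pi)/4*1000*np.linalg.norm(wray(u+1,v,z)-wray(u,v,z)),1) for z in (.046,.06)],np.round(pol(wray(u,v,.046)),1),np.round(pol(wray(u,v,.06)),1))
"
```

```text
[144.75  21.75] eqdia 20.92 if flat dia mm 17.9 17.0 [ 94.  118.5] [ 90.4 119.2]
[413.25  11.25] eqdia 16.61 if flat dia mm 14.9 14.2 [93.7 69.8] [88.9 70.8]
[486.75  27.75] eqdia 18.18 if flat dia mm 17.0 16.2 [100.6  57.1] [95.1 58. ]
[585.75  76.5 ] eqdia 38.13 if flat dia mm 38.3 36.3 [112.3  40.1] [105.8  40.9]
[340.5  182.25] eqdia 25.44 if flat dia mm 22.0 20.8 [37.6 73.4] [35.8 76. ]
[114.   213.75] eqdia 23.75 if flat dia mm 20.2 19.2 [ 59.6 153.6] [ 58.2 153.8]
[348.75 270.75] eqdia 23.38 if flat dia mm 20.3 19.3 [16.9 39.4] [15.2 44.4]
[104.25 306.  ] eqdia 25.88 if flat dia mm 22.1 21.0 [ 56.3 179.7] [ 55.  179.2]
[254.25 315.  ] eqdia 25.84 if flat dia mm 22.0 20.9 [ 14.  189.3] [ 14.7 186.5]
[340.5 358.5] eqdia 23.2 if flat dia mm 20.2 19.2 [ 18.2 307.4] [ 16.  304.1]
[417.75 369.  ] eqdia 24.63 if flat dia mm 22.2 21.1 [ 38.1 332.8] [ 34.6 332.4]
[129.75 396.75] eqdia 25.58 if flat dia mm 22.0 20.9 [ 55.6 207.5] [ 53.9 206.3]
```

Bead sizes settle which is which. The tall ones are at polar (58 mm, 154°), (15, 44°) and (16, 304°), so one tall bead is already more than 60 mm from the other two. Three beads still line the knob-side wall. I'll do another wall round with the tool turned so its stiff axis pushes along the wall there.

```bash
sed -i 's/^C=.*/C=np.array([.5128,.2955])/' h.py
cat >> h.py <<'E'
def py(pts,z=.174,wy=5.0):
    o=r.get_obs(); Rt=Ro.from_quat(o['eef_rot'])
    print('now',np.round(pol(o['eef_pos']),1),'F',o['contact_force'].round(1))
    for R,a,yw in pts:
        b=np.radians(a+13.6)
        s=(Rt.inv().apply(np.r_[C+R*.001*np.array([np.cos(b),np.sin(b)]),z]-o['eef_pos'])*100).round(1)
        w=np.degrees((Rt.inv()*(tool(yw)*Ro.from_euler('y',wy,degrees=True))).as_rotvec()).round(1)
        print(R,round(a),round(yw),s,w)
E
python3 -c "
from h import *
py([(60,a,y) for a,y in zip(np.linspace(248,318,8),np.linspace(108,138,8))])"
```

```text
now [ 57.5 239.3] F [-0.6 -0.1  0.2]
60 248 108 [-0.6  0.7 -0. ] [ 0.4  0.  -4.4]
60 258 112 [-0.9  1.7 -0.1] [ 0.8  0.  -8.7]
60 268 117 [-1.   2.7 -0.1] [  1.1   0.  -12.9]
60 278 121 [-1.   3.8 -0.1] [  1.5   0.  -17.2]
60 288 125 [-0.8  4.8 -0.1] [  1.9   0.  -21.5]
60 298 129 [-0.4  5.8 -0. ] [  2.3   0.  -25.7]
60 308 134 [0.2 6.6 0. ] [  2.6   0.  -30. ]
60 318 138 [0.9 7.4 0.1] [  3.    0.  -34.3]
```

```bash
python3 -m jog '[{"tx":-0.6,"ty":0.7,"tz":0,"wx":0.4,"wy":0,"wz":-4.4,"claw":1},{"tx":-0.9,"ty":1.7,"tz":-0.1,"wx":0.8,"wy":0,"wz":-8.7,"claw":1},{"tx":-1,"ty":2.7,"tz":-0.1,"wx":1.1,"wy":0,"wz":-12.9,"claw":1},{"tx":-1,"ty":3.8,"tz":-0.1,"wx":1.5,"wy":0,"wz":-17.2,"claw":1},{"tx":-0.8,"ty":4.8,"tz":-0.1,"wx":1.9,"wy":0,"wz":-21.5,"claw":1},{"tx":-0.4,"ty":5.8,"tz":0,"wx":2.3,"wy":0,"wz":-25.7,"claw":1},{"tx":0.2,"ty":6.6,"tz":0,"wx":2.6,"wy":0,"wz":-30,"claw":1},{"tx":0.9,"ty":7.4,"tz":0.1,"wx":3,"wy":0,"wz":-34.3,"claw":1}]';python3 -c "
from h import *
st();py([(61,a,y) for a,y in zip(np.linspace(328,398,8),np.linspace(142,166,8))])"
```

```text
t: 18.55
eef_pos: [0.5659, 0.2674, 0.1739]
eef_rot: [0.356, 0.933, 0.016, -0.041]
contact_force: [-0.2, -0.0, -0.3]
width: 0.0226
t 18.55 [0.5659 0.2674 0.1739] yaw 138.21 zaxis [-0.0649  0.0582 -0.9962] F [-0.1898 -0.0234 -0.296 ] w 0.0226 q [ 0.2872  0.5362 -0.0188  1.0617  0.0742  1.0148]
now [ 60.1 318.5] F [-0.2 -0.  -0.3]
61 328 142 [0.2 1.  0. ] [ 0.3  0.  -3.8]
61 338 145 [0.7 1.9 0.1] [ 0.6  0.  -7.2]
61 348 149 [1.4 2.8 0.1] [  0.9   0.  -10.6]
61 358 152 [2.2 3.5 0.2] [  1.2   0.  -14. ]
61 368 156 [3.1 4.  0.3] [  1.5   0.  -17.4]
61 378 159 [4.1 4.4 0.3] [  1.8   0.  -20.8]
61 388 163 [5.1 4.6 0.4] [  2.1   0.  -24.3]
61 398 166 [6.2 4.7 0.5] [  2.4   0.  -27.7]
```

```bash
python3 -m jog '[{"tx":0.2,"ty":1,"tz":0,"wx":0.3,"wy":0,"wz":-3.8,"claw":1},{"tx":0.7,"ty":1.9,"tz":0.1,"wx":0.6,"wy":0,"wz":-7.2,"claw":1},{"tx":1.4,"ty":2.8,"tz":0.1,"wx":0.9,"wy":0,"wz":-10.6,"claw":1},{"tx":2.2,"ty":3.5,"tz":0.2,"wx":1.2,"wy":0,"wz":-14,"claw":1},{"tx":3.1,"ty":4,"tz":0.3,"wx":1.5,"wy":0,"wz":-17.4,"claw":1},{"tx":4.1,"ty":4.4,"tz":0.3,"wx":1.8,"wy":0,"wz":-20.8,"claw":1},{"tx":5.1,"ty":4.6,"tz":0.4,"wx":2.1,"wy":0,"wz":-24.3,"claw":1},{"tx":6.2,"ty":4.7,"tz":0.5,"wx":2.4,"wy":0,"wz":-27.7,"claw":1}]';python3 -c "
from h import *
st();py([(62.5,a,166) for a in np.linspace(49,123,8)]); shots(15)"
```

```text
t: 19.35
eef_pos: [0.5505, 0.3448, 0.1741]
eef_rot: [0.12, 0.992, 0.006, -0.043]
contact_force: [-0.2, 0.0, -1.2]
width: 0.0231
t 19.35 [0.5505 0.3448 0.1741] yaw 166.21 zaxis [-0.0843  0.0214 -0.9962] F [-0.2404  0.0148 -1.186 ] w 0.0231 q [0.4206 0.6001 0.092  1.1311 0.054  0.6595]
now [62.1 39. ] F [-0.2  0.  -1.2]
62.5 49 166 [1.  0.4 0.1] [0.  0.  0.2]
62.5 60 166 [2.1 0.6 0.2] [0.  0.  0.2]
62.5 70 166 [3.3 0.5 0.3] [0.  0.  0.2]
62.5 81 166 [4.4 0.3 0.4] [0.  0.  0.2]
62.5 91 166 [ 5.5 -0.2  0.5] [0.  0.  0.2]
62.5 102 166 [ 6.4 -0.8  0.6] [0.  0.  0.2]
62.5 112 166 [ 7.2 -1.7  0.6] [0.  0.  0.2]
62.5 123 166 [ 7.9 -2.6  0.7] [0.  0.  0.2]
scene tip exp [114.9985 458.9104]
scene collar exp [ 98.5953 269.8657]
wrist tip exp [246.8691 291.3918]
wrist collar exp [247.0885 355.3078]
```

View pics/scene15.png

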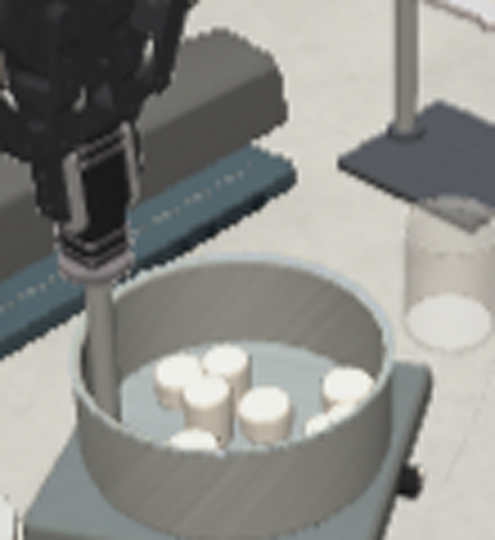

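View pics/wrist15.png

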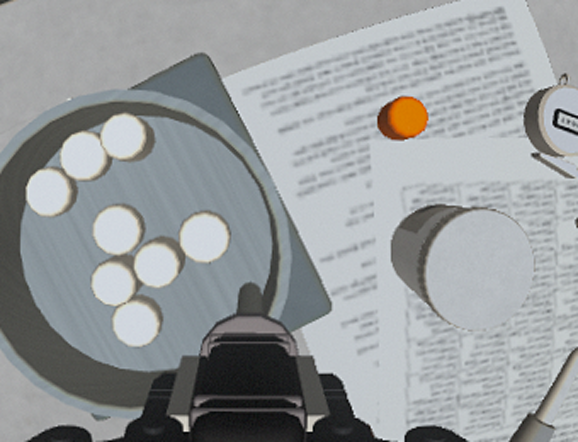

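```bash
python3 -m jog '[{"tx":1,"ty":0.4,"tz":0.1,"wx":0,"wy":0,"wz":0,"claw":1},{"tx":2.1,"ty":0.6,"tz":0.2,"wx":0,"wy":0,"wz":0,"claw":1},{"tx":3.3,"ty":0.5,"tz":0.3,"wx":0,"wy":0,"wz":0,"claw":1},{"tx":4.4,"ty":0.3,"tz":0.4,"wx":0,"wy":0,"wz":0,"claw":1},{"tx":5.5,"ty":-0.2,"tz":0.5,"wx":0,"wy":0,"wz":0,"claw":1},{"tx":6.4,"ty":-0.8,"tz":0.6,"wx":0,"wy":0,"wz":0,"claw":1},{"tx":7.2,"ty":-1.7,"tz":0.6,"wx":0,"wy":0,"wz":0,"claw":1},{"tx":7.9,"ty":-2.6,"tz":0.7,"wx":0,"wy":0,"wz":0,"claw":1}]';python3 -c "
from h import *
st();py([(64,a,166) for a in np.linspace(128,163,8)])"
```

```text
t: 20.25
eef_pos: [0.4651, 0.3389, 0.1744]
eef_rot: [0.12, 0.992, 0.006, -0.043]
contact_force: [-0.6, -0.3, -1.7]
width: 0.023
t 20.25 [0.4651 0.3389 0.1744] yaw 166.18 zaxis [-0.0848  0.0218 -0.9962] F [-0.6049 -0.3214 -1.6611] w 0.023 q [ 0.4706  0.461  -0.1428  1.0329  0.0579  0.71  ]
now [ 64.5 124.1] F [-0.6 -0.3 -1.7]
64 128 166 [ 0.2 -0.4  0. ] [ 0.  -0.   0.2]
64 133 166 [ 0.4 -0.9  0.1] [ 0.  -0.   0.2]
64 138 166 [ 0.5 -1.5  0.1] [ 0.  -0.   0.2]
64 143 166 [ 0.6 -2.   0.1] [ 0.  -0.   0.2]
64 148 166 [ 0.7 -2.6  0.1] [ 0.  -0.   0.2]
64 153 166 [ 0.7 -3.1  0.1] [ 0.  -0.   0.2]
64 158 166 [ 0.7 -3.7  0.1] [ 0.  -0.   0.2]
64 163 166 [ 0.6 -4.2  0.1] [ 0.  -0.   0.2]
```

```bash
python3 -m jog '[{"tx":0.2,"ty":-0.4,"tz":0,"wx":0,"wy":0,"wz":0,"claw":1},{"tx":0.4,"ty":-0.9,"tz":0.1,"wx":0,"wy":0,"wz":0,"claw":1},{"tx":0.5,"ty":-1.5,"tz":0.1,"wx":0,"wy":0,"wz":0,"claw":1},{"tx":0.6,"ty":-2,"tz":0.1,"wx":0,"wy":0,"wz":0,"claw":1},{"tx":0.7,"ty":-2.6,"tz":0.1,"wx":0,"wy":0,"wz":0,"claw":1},{"tx":0.7,"ty":-3.1,"tz":0.1,"wx":0,"wy":0,"wz":0,"claw":1},{"tx":0.7,"ty":-3.7,"tz":0.1,"wx":0,"wy":0,"wz":0,"claw":1},{"tx":0.6,"ty":-4.2,"tz":0.1,"wx":0,"wy":0,"wz":0,"claw":1}]';python3 -c "
from h import *
st();py([(63,a,166) for a in np.linspace(168,203,8)]);shots(16)"
```

```text
t: 21.05
eef_pos: [0.4493, 0.2993, 0.174]
eef_rot: [0.12, 0.992, 0.006, -0.043]
contact_force: [-1.0, 1.8, -0.9]
width: 0.0224
t 21.05 [0.4493 0.2993 0.174 ] yaw 166.18 zaxis [-0.0847  0.0223 -0.9962] F [-1.0471  1.8119 -0.9169] w 0.0224 q [ 0.4197  0.4    -0.2408  0.9984  0.0549  0.6592]
now [ 63.7 163. ] F [-1.   1.8 -0.9]
63 168 166 [-0.2 -0.5 -0. ] [ 0.1 -0.   0.2]
63 173 166 [-0.4 -1.1 -0. ] [ 0.1 -0.   0.2]
63 178 166 [-0.6 -1.6 -0.1] [ 0.1 -0.   0.2]
63 183 166 [-0.8 -2.  -0.1] [ 0.1 -0.   0.2]
63 188 166 [-1.1 -2.5 -0.1] [ 0.1 -0.   0.2]
63 193 166 [-1.5 -2.9 -0.1] [ 0.1 -0.   0.2]
63 198 166 [-1.8 -3.3 -0.2] [ 0.1 -0.   0.2]
63 203 166 [-2.2 -3.7 -0.2] [ 0.1 -0.   0.2]
scene tip exp [348.9986 461.8229]
scene collar exp [347.3036 272.4669]
wrist tip exp [247.0766 291.3982]
wrist collar exp [247.1613 355.31  ]
```

View pics/scene16.png

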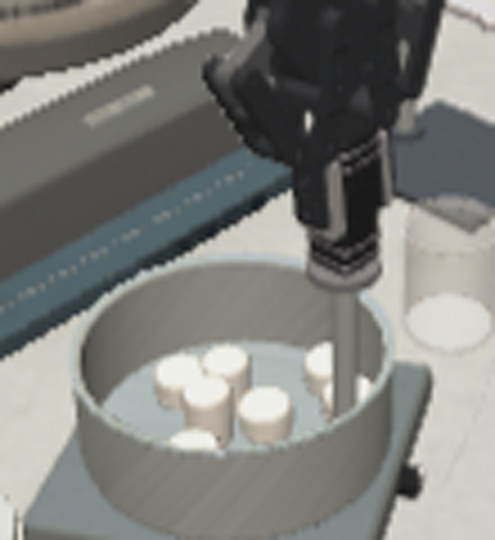

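View pics/wrist16.png

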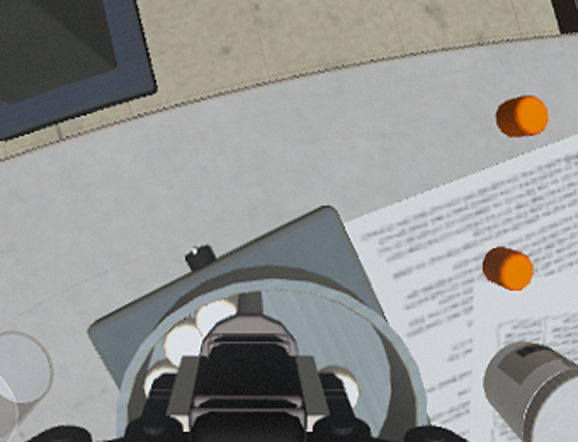

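At R = 64 the push needs only about 2 N. I'll continue to the knob (180°), which is about three full turns in total, and stop there.

```bash
python3 -m jog '[{"tx":-0.2,"ty":-0.4,"tz":0,"wx":0,"wy":0,"wz":0,"claw":1},{"tx":-0.4,"ty":-0.8,"tz":0,"wx":0,"wy":0,"wz":0,"claw":1},{"tx":-0.5,"ty":-1.2,"tz":0,"wx":0,"wy":0,"wz":0,"claw":1},{"tx":-0.6,"ty":-1.6,"tz":-0.1,"wx":0,"wy":0,"wz":0,"claw":1},{"tx":-0.8,"ty":-2,"tz":-0.1,"wx":0,"wy":0,"wz":0,"claw":1},{"tx":-0.8,"ty":-2,"tz":-0.1,"wx":0,"wy":0,"wz":0,"claw":1},{"tx":-0.8,"ty":-2,"tz":-0.1,"wx":0,"wy":0,"wz":0,"claw":1},{"tx":-0.8,"ty":-2,"tz":-0.1,"wx":0,"wy":0,"wz":0,"claw":1}]';python3 -c "
from h import *
st();py([(57,183,166)]);py([(57,183,166)],z=.30); shots(17)"
```

```text
t: 21.95
eef_pos: [0.4522, 0.2772, 0.1741]
eef_rot: [0.121, 0.992, 0.005, -0.044]
contact_force: [0.4, -0.6, -1.1]
width: 0.0228
t 21.95 [0.4522 0.2772 0.1741] yaw 166.12 zaxis [-0.0851  0.0206 -0.9962] F [ 0.3501 -0.6326 -1.1396] w 0.0228 q [ 0.3813  0.3858 -0.2624  0.994   0.0508  0.6217]
now [ 63.3 183.2] F [ 0.4 -0.6 -1.1]
57 183 166 [-0.5  0.3 -0. ] [-0.  -0.   0.1]
now [ 63.3 183.2] F [ 0.4 -0.6 -1.1]
57 183 166 [  0.6   0.3 -12.6] [-0.  -0.   0.1]
scene tip exp [363.3531 433.1628]
scene collar exp [362.5793 245.9378]
wrist tip exp [247.1192 291.3736]
wrist collar exp [247.1756 355.3018]
```

View pics/scene17.png

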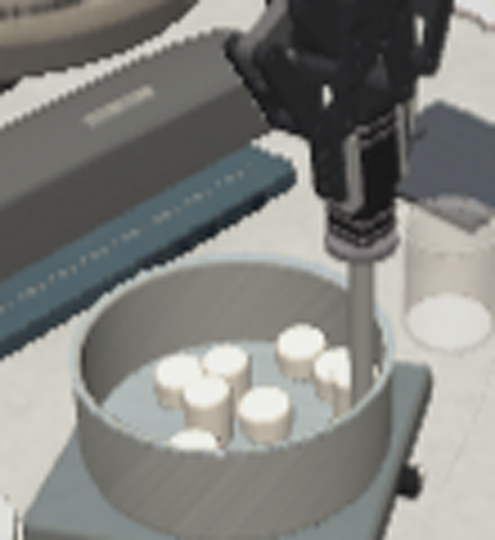

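View pics/wrist17.png

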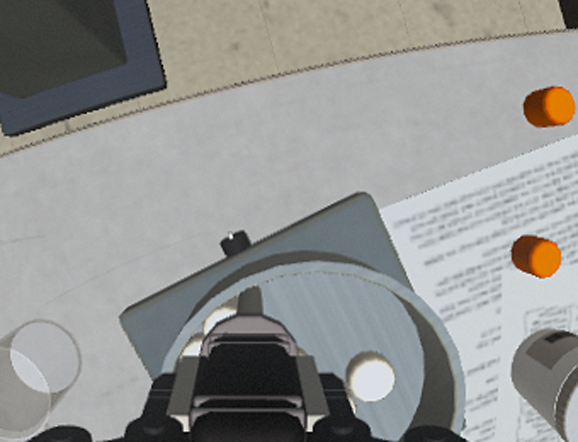

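The rod is at the knob side (183°). Now I'll lift it straight up.

```bash
python3 -m jog '[{"tx":-0.1,"ty":0.1,"tz":-0.5,"wx":0,"wy":0,"wz":0,"claw":1},{"tx":0,"ty":0.1,"tz":-1.5,"wx":0,"wy":0,"wz":0,"claw":1},{"tx":0.1,"ty":0.1,"tz":-3,"wx":0,"wy":0,"wz":0,"claw":1},{"tx":0.3,"ty":0.1,"tz":-5,"wx":0,"wy":0,"wz":0,"claw":1},{"tx":0.5,"ty":0.1,"tz":-7,"wx":0,"wy":0,"wz":0,"claw":1},{"tx":0.6,"ty":0.1,"tz":-9,"wx":0,"wy":0,"wz":0,"claw":1},{"tx":0.8,"ty":0.1,"tz":-11,"wx":0,"wy":0,"wz":0,"claw":1},{"tx":0.9,"ty":0.1,"tz":-12.5,"wx":0,"wy":0,"wz":0,"claw":1}]';python3 -c "
from h import *
import cv2
st();shots(18)
cv2.imwrite('pics/top18.png',cv2.resize(r.get_image('top')[170:275,170:310,::-1],None,fx=5.5,fy=5.5,interpolation=2))
g=r.get_image('wrist');cv2.imwrite('pics/w18.png',g[:,:,::-1])
"
```

```text
t: 22.85
eef_pos: [0.4546, 0.2781, 0.3018]
eef_rot: [0.12, 0.992, 0.006, -0.043]
contact_force: [0.5, 0.3, -2.0]
width: 0.0227
t 22.85 [0.4546 0.2781 0.3018] yaw 166.15 zaxis [-0.083   0.0215 -0.9963] F [ 0.4855  0.3334 -2.0178] w 0.0227 q [ 0.3811  0.3095 -0.0391  1.2914  0.0509  0.6211]
scene tip exp [354.3713 206.8373]
scene collar exp [352.9383 -10.213 ]
wrist tip exp [246.3316 290.301 ]
wrist collar exp [246.9058 354.942 ]
```

View pics/scene18.png

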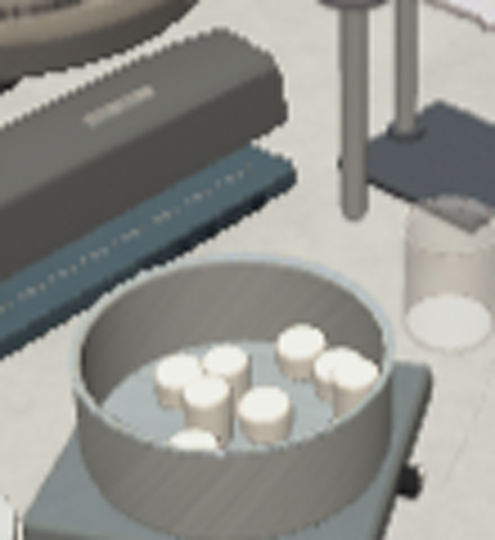

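View pics/w18.png

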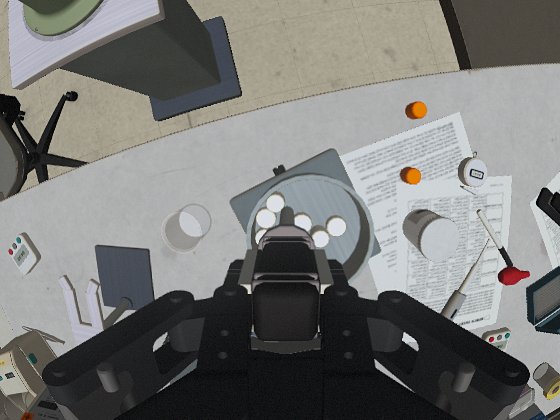

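View pics/top18.png

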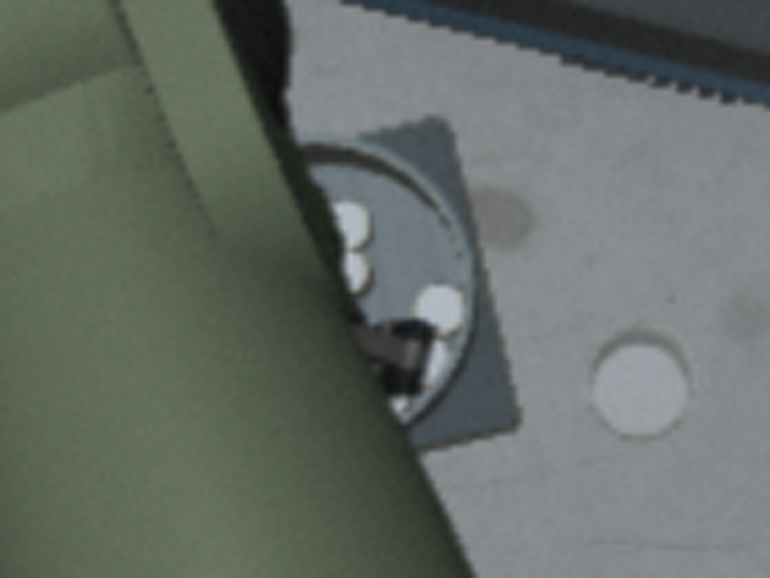

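Two talls sit at scene (228,365) and (207,395), and the third is alone at (355,378) by the knob wall. All eight beads are in the dish. Next I'll take the stirrer to the front of the hanger.

```bash
cat >> h.py <<'E'
SEAT=np.array([.529,-.009]); U=np.array([np.cos(np.radians(-15)),np.sin(np.radians(-15))])
def hg(d,z,yaw=165,wy=4.9,off=0,wx=0):
    "d mm along slot from seat, off mm across (hanger y), z tcp height"
    o=r.get_obs(); Rt=Ro.from_quat(o['eef_rot']); Rg=tool(yaw)*Ro.from_euler('yx',[wy,wx],degrees=True)
    g=SEAT+U*d*.001+np.array([-U[1],U[0]])*off*.001
    za=Rg.apply([0,0,1]); p=np.r_[g+.019*za[:2],z]
    print(d,z,'t',(Rt.inv().apply(p-o['eef_pos'])*100).round(2),'w',np.degrees((Rt.inv()*Rg).as_rotvec()).round(1),'p',p)
    G=o['eef_pos']-.019*Rt.as_matrix()[:,2]; e=G[:2]-SEAT; print('  now d',(e@U*1000).round(1),'off',(e@np.array([-U[1],U[0]])*1000).round(1))
E
python3 -c "
from h import *
hg(-90,.3)"
```

```text
-90 0.3 t [ -4.93 -25.89  -0.47] w [-0.1 -0.1  1.1] p [0.4405 0.0147 0.3   ]
  now d -144.7 off 257.9
```

```bash
python3 -m jog '[{"tx":-0.6,"ty":-3,"tz":0,"wx":0,"wy":0,"wz":1,"claw":1},{"tx":-1.3,"ty":-7,"tz":-0.1,"wx":0,"wy":0,"wz":1.1,"claw":1},{"tx":-2.1,"ty":-11,"tz":-0.2,"wx":0,"wy":0,"wz":1.1,"claw":1},{"tx":-2.8,"ty":-15,"tz":-0.3,"wx":0,"wy":0,"wz":1.1,"claw":1},{"tx":-3.6,"ty":-19,"tz":-0.3,"wx":0,"wy":0,"wz":1.1,"claw":1},{"tx":-4.3,"ty":-23,"tz":-0.4,"wx":0,"wy":0,"wz":1.1,"claw":1},{"tx":-4.9,"ty":-25.3,"tz":-0.5,"wx":0,"wy":0,"wz":1.1,"claw":1},{"tx":-4.9,"ty":-25.9,"tz":-0.5,"wx":0,"wy":0,"wz":1.1,"claw":1}]';python3 -c "
from h import *
st();hg(-90,.176)"
```

```text
t: 23.85
eef_pos: [0.4397, 0.0126, 0.2995]
eef_rot: [0.132, 0.99, 0.005, -0.044]
contact_force: [-0.3, -0.3, -1.6]
width: 0.0223
t 23.85 [0.4397 0.0126 0.2995] yaw 164.82 zaxis [-0.0856  0.0211 -0.9961] F [-0.3364 -0.3456 -1.5819] w 0.0223 q [-0.1453  0.1495 -0.2527  1.2565  0.0084  0.1192]
-90 0.176 t [-1.11  0.25 12.3 ] w [-0.1 -0.2 -0.2] p [0.4405 0.0147 0.176 ]
  now d -90.2 off -2.2
```

```bash
python3 -m jog '[{"tx":-0.1,"ty":0.2,"tz":1.5,"wx":0,"wy":0,"wz":0,"claw":1},{"tx":-0.3,"ty":0.2,"tz":3.5,"wx":0,"wy":0,"wz":0,"claw":1},{"tx":-0.5,"ty":0.2,"tz":5.5,"wx":0,"wy":0,"wz":0,"claw":1},{"tx":-0.7,"ty":0.2,"tz":7.5,"wx":0,"wy":0,"wz":0,"claw":1},{"tx":-0.9,"ty":0.2,"tz":9.5,"wx":0,"wy":0,"wz":0,"claw":1},{"tx":-1,"ty":0.2,"tz":11.2,"wx":0,"wy":0,"wz":0,"claw":1},{"tx":-1.1,"ty":0.2,"tz":12.3,"wx":0,"wy":0,"wz":0,"claw":1},{"tx":-1.1,"ty":0.2,"tz":12.3,"wx":0,"wy":0,"wz":0,"claw":1}]';python3 -c "
from h import *
import cv2
st();hg(-60,.176)
cv2.imwrite('pics/scene19.png',cv2.resize(r.get_image('scene')[150:290,250:370,::-1],None,fx=4.2,fy=4.2,interpolation=2))
cv2.imwrite('pics/w19.png',r.get_image('wrist')[:,:,::-1])
o=r.get_obs();G=o['eef_pos']-.019*Ro.from_quat(o['eef_rot']).as_matrix()[:,2]
for d in (.16,.045): print((proj('scene',G-[0,0,d])-[250,150])*4.2, wproj(G-[0,0,d]))
"
```

```text
t: 24.65
eef_pos: [0.4389, 0.0151, 0.1744]
eef_rot: [0.131, 0.99, 0.005, -0.046]
contact_force: [0.4, -0.1, -0.5]
width: 0.0225
t 24.65 [0.4389 0.0151 0.1744] yaw 164.87 zaxis [-0.089   0.0217 -0.9958] F [ 0.4005 -0.1412 -0.5305] w 0.0225 q [-0.1405  0.2436 -0.4686  0.95    0.009   0.1231]
-60 0.176 t [-3.14  0.02 -0.45] w [-0.1 -0.4 -0.1] p [0.4695 0.0069 0.176 ]
  now d -91.6 off -0.1
[331.1017 373.0701] [285.6959 212.8707]
[341.1634 210.6478] [285.5856 253.9885]
```

View pics/scene19.png

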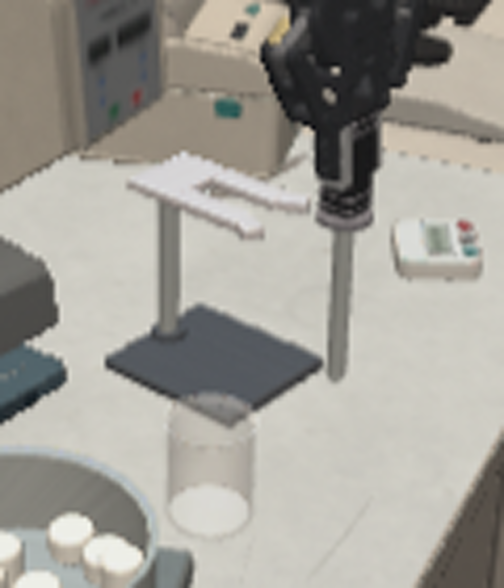

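View pics/w19.png

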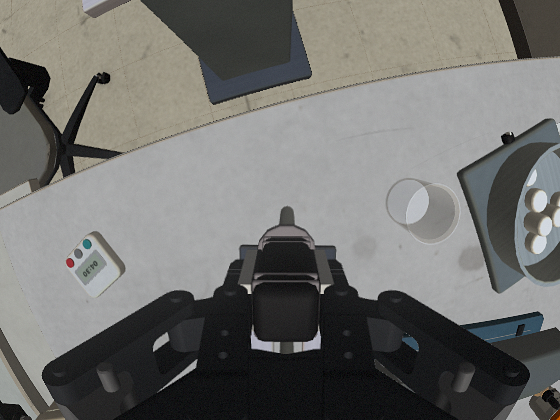

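The tip shows at (336,377), against an expected (331,373), and the rod is vertical. I'll raise it a little and slide into the slot in two steps, watching the force.

```bash
python3 -c "
from h import *
for d in (-85,-60,-40,-25): hg(d,.178)"
```

```text
-85 0.178 t [-0.5   0.01 -0.23] w [-0.1 -0.2 -0.1] p [0.4453 0.0134 0.178 ]
  now d -90.2 off -0.1
-60 0.178 t [-2.99  0.02 -0.45] w [-0.1 -0.2 -0.1] p [0.4695 0.0069 0.178 ]
  now d -90.2 off -0.1
-40 0.178 t [-4.98  0.02 -0.63] w [-0.1 -0.2 -0.1] p [0.4888 0.0018 0.178 ]
  now d -90.2 off -0.1
-25 0.178 t [-6.48  0.03 -0.76] w [-0.1 -0.2 -0.1] p [ 0.5033 -0.0021  0.178 ]
  now d -90.2 off -0.1
```

```bash
python3 -m jog '[{"tx":-0.5,"ty":0,"tz":-0.3,"wx":0,"wy":0,"wz":0,"claw":1},{"tx":-1.2,"ty":0,"tz":-0.3,"wx":0,"wy":0,"wz":0,"claw":1},{"tx":-2,"ty":0,"tz":-0.4,"wx":0,"wy":0,"wz":0,"claw":1},{"tx":-2.9,"ty":0,"tz":-0.5,"wx":0,"wy":0,"wz":0,"claw":1},{"tx":-3.8,"ty":0,"tz":-0.5,"wx":0,"wy":0,"wz":0,"claw":1},{"tx":-4.6,"ty":0,"tz":-0.6,"wx":0,"wy":0,"wz":0,"claw":1},{"tx":-5,"ty":0,"tz":-0.6,"wx":0,"wy":0,"wz":0,"claw":1},{"tx":-5,"ty":0,"tz":-0.6,"wx":0,"wy":0,"wz":0,"claw":1}]';python3 -c "
from h import *
import cv2
st();hg(-15,.178);hg(0,.178)
cv2.imwrite('pics/scene20.png',cv2.resize(r.get_image('scene')[160:260,260:360,::-1],None,fx=6,fy=6,interpolation=2))
o=r.get_obs();G=o['eef_pos']-.019*Ro.from_quat(o['eef_rot']).as_matrix()[:,2]
for d in (.16,.045): print((proj('scene',G-[0,0,d])-[260,160])*6)
cv2.imwrite('pics/top20.png',cv2.resize(r.get_image('top')[170:260,290:390,::-1],None,fx=6,fy=6,interpolation=2))
"
```

```text
t: 25.55
eef_pos: [0.4894, 0.0013, 0.1775]
eef_rot: [0.132, 0.99, 0.005, -0.044]
contact_force: [-0.6, 0.1, -0.7]
width: 0.0228
t 25.55 [0.4894 0.0013 0.1775] yaw 164.84 zaxis [-0.086   0.0213 -0.9961] F [-0.6158  0.0749 -0.7169] w 0.0228 q [-0.1532  0.327  -0.342   0.9902  0.0079  0.1109]
-15 0.178 t [-2.42  0.04 -0.27] w [-0.1 -0.2 -0.2] p [ 0.5129 -0.0047  0.178 ]
  now d -39.3 off -0.3
0 0.178 t [-3.91  0.04 -0.4 ] w [-0.1 -0.2 -0.2] p [ 0.5274 -0.0086  0.178 ]
  now d -39.3 off -0.3
[322.7674 430.7017]
[332.1128 202.7029]
```

View pics/scene20.png

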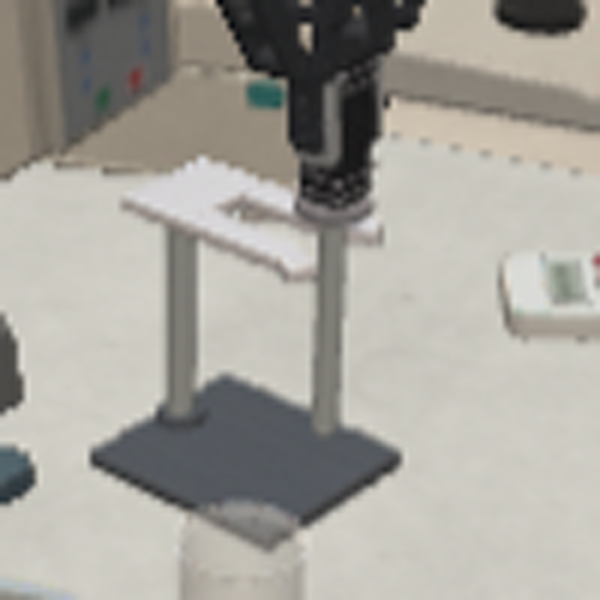

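View pics/top20.png

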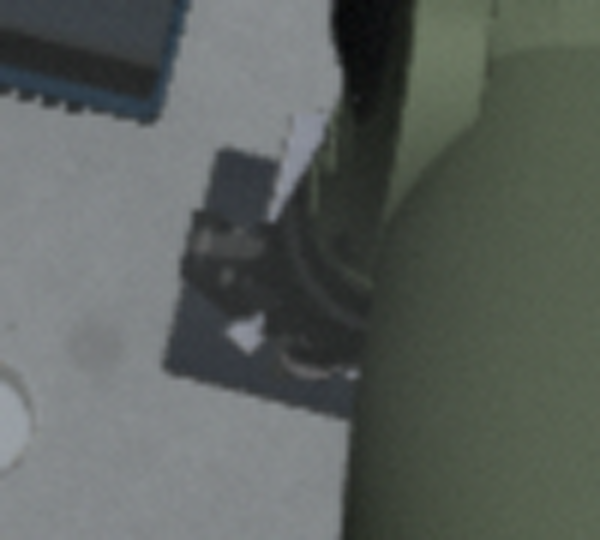

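No contact force so far, and the rod stands between the prongs with its tip at (325,433), against an expected (323,431). I'll slide on to the seat.

```bash
python3 -m jog '[{"tx":-0.5,"ty":0,"tz":0,"wx":0,"wy":0,"wz":0,"claw":1},{"tx":-1.1,"ty":0,"tz":-0.1,"wx":0,"wy":0,"wz":0,"claw":1},{"tx":-1.7,"ty":0,"tz":-0.2,"wx":0,"wy":0,"wz":0,"claw":1},{"tx":-2.3,"ty":0,"tz":-0.2,"wx":0,"wy":0,"wz":0,"claw":1},{"tx":-2.9,"ty":0,"tz":-0.3,"wx":0,"wy":0,"wz":0,"claw":1},{"tx":-3.5,"ty":0,"tz":-0.4,"wx":0,"wy":0,"wz":0,"claw":1},{"tx":-3.9,"ty":0,"tz":-0.4,"wx":0,"wy":-0.2,"wz":0,"claw":1},{"tx":-3.9,"ty":0,"tz":-0.4,"wx":0,"wy":-0.2,"wz":0,"claw":1}]';python3 -c "
from h import *
import cv2
st();hg(0,.164)
cv2.imwrite('pics/scene21.png',cv2.resize(r.get_image('scene')[160:260,260:360,::-1],None,fx=6,fy=6,interpolation=2))
cv2.imwrite('pics/w21.png',cv2.resize(r.get_image('wrist')[180:300,220:350,::-1],None,fx=5,fy=5,interpolation=2))
"
```

```text
t: 26.45
eef_pos: [0.5269, -0.0088, 0.1779]
eef_rot: [0.132, 0.99, 0.005, -0.042]
contact_force: [-0.1, 0.4, -1.1]
width: 0.0229
t 26.45 [ 0.5269 -0.0088  0.1779] yaw 164.84 zaxis [-0.0829  0.0204 -0.9964] F [-0.1125  0.383  -1.1058] w 0.0229 q [-0.1609  0.3904 -0.2451  1.0205  0.0068  0.1033]
0 0.164 t [-0.16  0.04  1.38] w [-0.1  0.  -0.2] p [ 0.5274 -0.0086  0.164 ]
  now d -0.4 off -0.3
```

View pics/scene21.png

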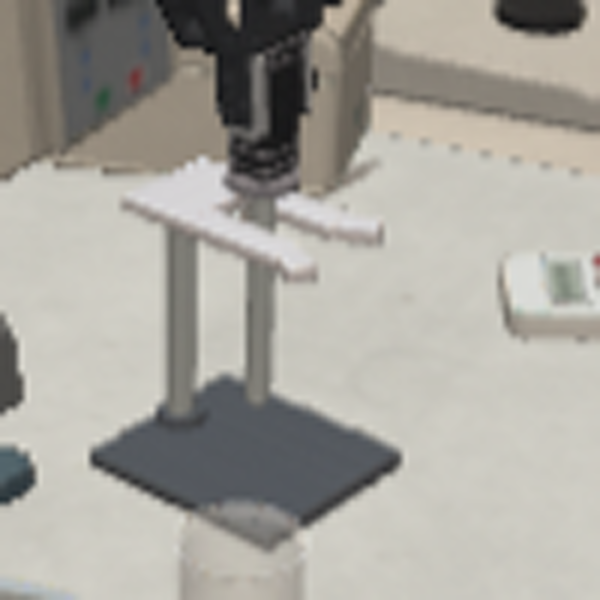

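View pics/w21.png

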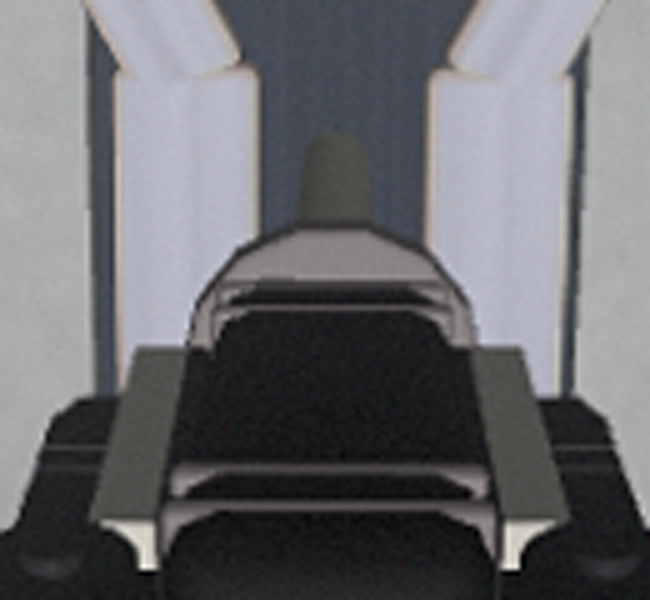

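The rod is centred in the slot, with its edges at 258/428 and the rod at 337. I'll lower until the collar rests.

```bash
python3 -m jog '[{"tx":0,"ty":0,"tz":0.3,"wx":0,"wy":0,"wz":0,"claw":1},{"tx":-0.1,"ty":0,"tz":0.6,"wx":0,"wy":0,"wz":0,"claw":1},{"tx":-0.1,"ty":0,"tz":0.8,"wx":0,"wy":0,"wz":0,"claw":1},{"tx":-0.1,"ty":0,"tz":0.9,"wx":0,"wy":0,"wz":0,"claw":1},{"tx":-0.1,"ty":0,"tz":1,"wx":0,"wy":0,"wz":0,"claw":1},{"tx":-0.1,"ty":0,"tz":1.1,"wx":0,"wy":0,"wz":0,"claw":1},{"tx":-0.1,"ty":0,"tz":1.2,"wx":0,"wy":0,"wz":0,"claw":1},{"tx":-0.1,"ty":0,"tz":1.2,"wx":0,"wy":0,"wz":0,"claw":1}]';python3 -c "
from h import *
import cv2
st();hg(0,.163)
cv2.imwrite('pics/scene22.png',cv2.resize(r.get_image('scene')[180:220,280:340,::-1],None,fx=12,fy=12,interpolation=2))
"
```

```text
t: 27.35
eef_pos: [0.5261, -0.0086, 0.1658]
eef_rot: [0.132, 0.99, 0.005, -0.043]
contact_force: [-1.0, -0.1, -1.2]
width: 0.0224
t 27.35 [ 0.5261 -0.0086  0.1658] yaw 164.85 zaxis [-0.0838  0.0206 -0.9963] F [-0.9914 -0.1003 -1.2002] w 0.0224 q [-0.1608  0.4005 -0.2632  0.9932  0.0069  0.1032]
0 0.163 t [-0.15  0.04  0.26] w [-0.1 -0.  -0.1] p [ 0.5274 -0.0086  0.163 ]
  now d -1.3 off -0.4
```

View pics/scene22.png

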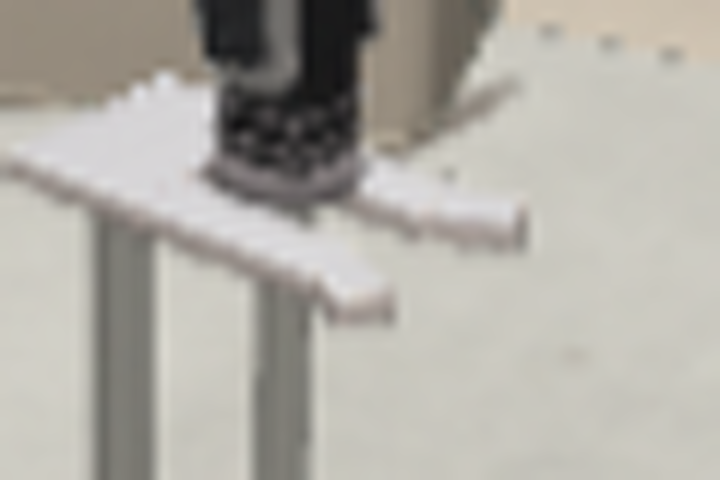

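```bash
python3 -m jog '[{"tx":-0.1,"ty":0,"tz":0.05,"wx":0,"wy":0,"wz":0,"claw":1},{"tx":-0.2,"ty":0,"tz":0.1,"wx":0,"wy":0,"wz":0,"claw":1},{"tx":-0.2,"ty":0,"tz":0.15,"wx":0,"wy":0,"wz":0,"claw":1},{"tx":-0.2,"ty":0,"tz":0.2,"wx":0,"wy":0,"wz":0,"claw":1},{"tx":-0.2,"ty":0,"tz":0.2,"wx":0,"wy":0,"wz":0,"claw":1},{"tx":-0.2,"ty":0,"tz":0.25,"wx":0,"wy":0,"wz":0,"claw":1},{"tx":-0.2,"ty":0,"tz":0.25,"wx":0,"wy":0,"wz":0,"claw":1},{"tx":-0.2,"ty":0,"tz":0.25,"wx":0,"wy":0,"wz":0,"claw":1}]';python3 -c "
from h import *
st();hg(0,.163)
"
```

```text
t: 28.2
eef_pos: [0.5283, -0.0092, 0.1642]
eef_rot: [0.132, 0.99, 0.005, -0.042]
contact_force: [-0.9, 0.3, 8.3]
width: 0.023
t 28.2 [ 0.5283 -0.0092  0.1642] yaw 164.85 zaxis [-0.0824  0.0202 -0.9964] F [-0.8794  0.3214  8.3481] w 0.023 q [-0.161   0.4046 -0.2611  0.9898  0.0068  0.103 ]
0 0.163 t [0.08 0.04 0.13] w [-0.1  0.  -0.1] p [ 0.5274 -0.0086  0.163 ]
  now d 0.9 off -0.3
```

The collar is seated, with 8 N upward at z = 0.164. I'll release now.

```bash
python3 -m jog '[{"tx":0,"ty":0,"tz":-0.05,"wx":0,"wy":0,"wz":0,"claw":1},{"tx":0,"ty":0,"tz":-0.05,"wx":0,"wy":0,"wz":0,"claw":2.6},{"tx":0,"ty":0,"tz":-0.05,"wx":0,"wy":0,"wz":0,"claw":3.5},{"tx":0,"ty":0,"tz":-0.05,"wx":0,"wy":0,"wz":0,"claw":5},{"tx":0,"ty":0,"tz":-0.05,"wx":0,"wy":0,"wz":0,"claw":7},{"tx":0,"ty":0,"tz":-0.05,"wx":0,"wy":0,"wz":0,"claw":7},{"tx":0,"ty":0,"tz":-0.05,"wx":0,"wy":0,"wz":0,"claw":7},{"tx":0,"ty":0,"tz":-0.05,"wx":0,"wy":0,"wz":0,"claw":7}]' 20;python3 -c "
from h import *
import cv2
st()
cv2.imwrite('pics/scene23.png',cv2.resize(r.get_image('scene')[160:260,260:360,::-1],None,fx=6,fy=6,interpolation=2))
cv2.imwrite('pics/w23.png',cv2.resize(r.get_image('wrist')[150:350,180:390,::-1],None,fx=3,fy=3,interpolation=2))
"
```

```text
t: 29.0
eef_pos: [0.5283, -0.0092, 0.1647]
eef_rot: [0.132, 0.99, 0.005, -0.042]
contact_force: [-0.2, 0.2, 0.3]
width: 0.0704
t 29.0 [ 0.5283 -0.0092  0.1647] yaw 164.85 zaxis [-0.0824  0.0202 -0.9964] F [-0.1805  0.1546  0.2868] w 0.0704 q [-0.161   0.4042 -0.2603  0.991   0.0068  0.1029]
```

View pics/scene23.png

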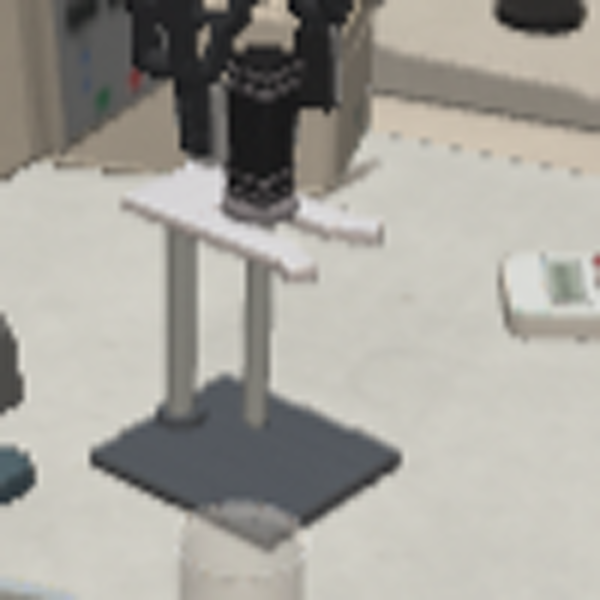

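View pics/w23.png

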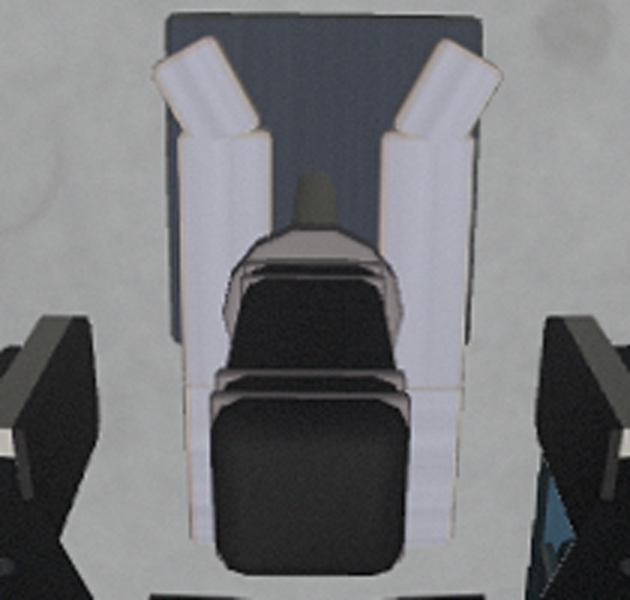

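The stirrer hangs upright, with the collar resting on both prongs. I'll retreat upward.

```bash
python3 -m jog '[{"tx":0.1,"ty":0,"tz":-1,"wx":0,"wy":0,"wz":0,"claw":7},{"tx":0.2,"ty":0,"tz":-2,"wx":0,"wy":0,"wz":0,"claw":7},{"tx":0.3,"ty":0,"tz":-3.5,"wx":0,"wy":0,"wz":0,"claw":7},{"tx":0.4,"ty":0,"tz":-5,"wx":0,"wy":0,"wz":0,"claw":7},{"tx":0.6,"ty":0,"tz":-7,"wx":0,"wy":0,"wz":0,"claw":7},{"tx":0.8,"ty":0,"tz":-9,"wx":0,"wy":0,"wz":0,"claw":7},{"tx":1,"ty":0,"tz":-11,"wx":0,"wy":0,"wz":0,"claw":7},{"tx":1.1,"ty":0,"tz":-13,"wx":0,"wy":0,"wz":0,"claw":7}]';python3 -c "
from h import *
st()"
python3 -m jog '[{"tx":2,"ty":2,"tz":0,"wx":0,"wy":0,"wz":0,"claw":7},{"tx":4,"ty":5,"tz":0,"wx":0,"wy":0,"wz":0,"claw":7},{"tx":6,"ty":8,"tz":0,"wx":0,"wy":0,"wz":0,"claw":7},{"tx":8,"ty":11,"tz":0,"wx":0,"wy":0,"wz":0,"claw":7},{"tx":9,"ty":14,"tz":0,"wx":0,"wy":0,"wz":0,"claw":7},{"tx":10,"ty":-17,"tz":0,"wx":0,"wy":0,"wz":0,"claw":7},{"tx":10,"ty":-17,"tz":0,"wx":0,"wy":0,"wz":0,"claw":7},{"tx":10,"ty":-17,"tz":0,"wx":0,"wy":0,"wz":0,"claw":7}]' >/dev/null; python3 -c "
from h import *
import cv2
st()
cv2.imwrite('pics/sceneZ.png',r.get_image('scene')[:,:,::-1])
cv2.imwrite('pics/topZ.png',r.get_image('top')[:,:,::-1])
a=cv2.imread('pics/sceneZ.png');cv2.imwrite('pics/sz.png',cv2.resize(a[160:330,200:330],None,fx=3.5,fy=3.5,interpolation=2))
a=cv2.imread('pics/topZ.png');cv2.imwrite('pics/tz.png',cv2.resize(a[170:270,190:380],None,fx=4,fy=4,interpolation=2))
"
```

```text
t: 29.9
eef_pos: [0.5285, -0.0089, 0.2973]
eef_rot: [0.132, 0.99, 0.005, -0.042]
contact_force: [0.8, -0.5, 0.6]
width: 0.0698
t 29.9 [ 0.5285 -0.0089  0.2973] yaw 164.86 zaxis [-0.081   0.02   -0.9965] F [ 0.8314 -0.4689  0.5543] w 0.0698 q [-0.1605  0.318  -0.0387  1.2974  0.0068  0.1034]
t 30.7 [0.4342 0.0061 0.3063] yaw 165.1 zaxis [-0.0795  0.0191 -0.9967] F [ 1.3193 -1.1614  0.0395] w 0.0699 q [-0.1606  0.1308 -0.257   1.2646  0.0061  0.099 ]
```

View pics/sz.png

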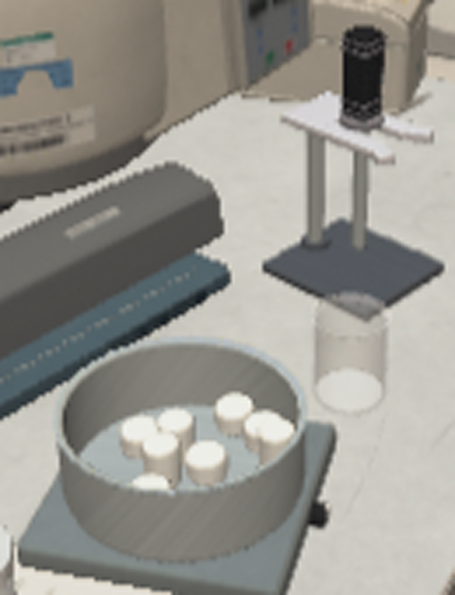

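View pics/tz.png

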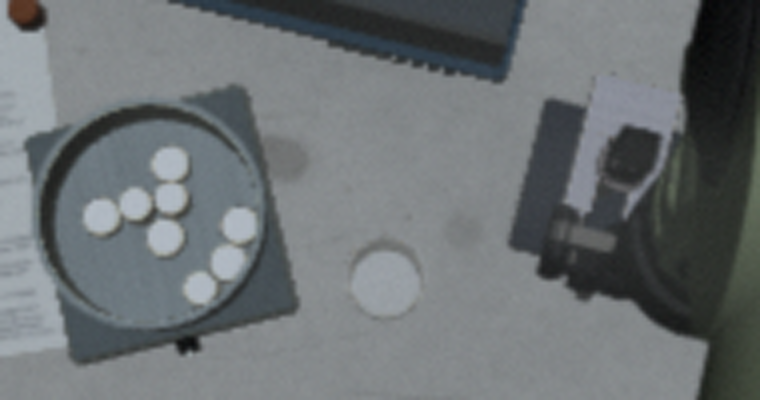

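View pics/topZ.png

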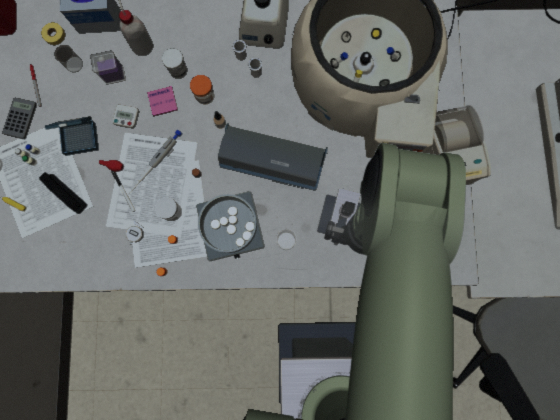

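The final views show the stirrer upright in the fork, all eight beads in the dish, and the beaker and cup where they were. The lone tall bead at (201,288) is about 64 mm from the nearest other tall at (135,204), a gap of about 40 mm. Handing in.

```bash
python3 -c "
from h import *
import cv2
g=lambda x,y:ray('top',190+(x-1.5)/4,170+(y-1.5)/4,.06)
t=[g(135,204),g(171,198),g(201,288)]
print([round(np.linalg.norm(t[i]-t[j])*1000-24,1) for i,j in((0,1),(0,2),(1,2))])
a=cv2.imread('pics/scene0.png').astype(int);b=cv2.imread('pics/sceneZ.png').astype(int)
for n,(x0,y0,x1,y1) in dict(timer=(340,198,370,220),beaker=(286,245,314,282),jar=(168,305,210,360)).items(): print(n,abs(a-b)[y0:y1,x0:x1].mean())
st();print(r.finish_job())"
```

```text
[np.float64(0.4), np.float64(48.2), np.float64(40.0)]
timer 0.30656565656565654
beaker 0.3204633204633205
jar 0.3375180375180375
t 30.8 [0.4335 0.0022 0.3065] yaw 164.48 zaxis [-0.08    0.0184 -0.9966] F [-0.3    -0.2849  0.1935] w 0.07 q [-0.1688  0.1298 -0.2577  1.2654  0.0047  0.1017]
the job is handed in; nothing more can be done
None
```

I stirred the bath about three counter-clockwise turns, ended at the knob side, hung the stirrer back in the fork, and handed the job in at 30.8 s.

- **Stirring:** Not all of it was along the wall. The stirrer pivoted about 5° in the grip late in the first round. On the first two passes of the left and knob side (roughly 120–225° round the dish) the rod ran inside the beads, with the tip as close in as about 36 mm from the centre. I raised the grip to 120 N, tilted the tool to bring the rod upright again, and stirred on. The last pass kept to the wall all the way, including that side.
- **Forces:** The highest force I saw at the tool was about 18 N, while the beads were jammed at the knob-side wall.
- **Beads:** All eight are in the dish. One tall bead now stands clear of the other two, with gaps of about 48 and 40 mm. Those other two still touch each other.
- **Stirrer:** It hangs upright by its collar at the seat, perhaps 2–3 mm off the slot's centre line, with the collar resting on both prongs.
- **Beaker, timer and cup:** They are unchanged between the first and last pictures.
- **Slip while backing away:** I mistyped the direction in one retreat move after letting go. The arm was clear of everything and the pictures show no effect.

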